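Hook and snap a microtube block onto a bench shaker

TASK

Mount the aluminium block with the ten small microtube wells on the bench shaker: slip its rear tongue under the platform's retaining lip and push it home, swing the front down, and press until the spring catch snaps shut over the front flange, then let go. The shaker's drive is delicate, so feel your way and never bear on it with more than about 35 N; leave the three-well block and the other things on the bench alone.

Things in the scene. Friction and masses are not known exactly. Their poses are not given: they have to be found in the camera images.
- tube_block: Solid aluminium block with two rows of five 11 mm wells, five of them holding white-capped microtubes 4 mm proud. Origin: centre of the underside; x points to the tongue, z up. Main body 110 (x) x 56 (y) x 45 (z) mm; grasp it across the 56 mm, 30 mm or more above its underside. 0.28 to 0.46 kg. Lies flat on the bench, tongue away from the robot, in either of two places (the three-well block in the other).
- tongue_tip (a point): Middle of the lower edge of the rear tongue's tip, at x = +71 mm, y = 0, z = 0 of the block; same axes. The tongue is 40 mm wide (its corners chamfered to 32 mm at the tip) and 4 mm thick; it continues the underside 16 mm beyond the block's rear face.
- flange_edge (a point): Middle of the lower edge of the block's front flange, at x = -63 mm, y = 0, z = 0 of the block; same axes. The flange is 30 mm wide and 5 mm thick and continues the underside 8 mm beyond the front face.
- shaker: White bench shaker, 216 x 136 mm, fixed, knob and dark panel at its front. Origin: centre of its underside, on the bench; x points from front (catch) to rear (lip), z up. Its aluminium platform, top face at z = 60 mm, carries lip and catch and is held fast by the drive's brake anywhere within 10 mm either way along x of mid-stroke; the readings are of the housing and do not show where.
- stop_midstroke (a point): Foot of the rear stop with the platform in mid-stroke: x = 73, z = 60 mm of the shaker; same axes. The lip reaches 12 mm forward from the stop, its underside 5.5 mm above the platform deep in, 8.9 mm at the mouth; its top at 13 mm. The slot under it, between two cheeks, is 43 mm wide. With its front raised 10 to 16 degrees the tongue slides in freely. Home: tongue tip at the stop.
- nose_midstroke (a point): Point on the platform below the tip of the catch's nose, platform in mid-stroke, catch shut: x = -58, z = 60 mm of the shaker; same axes. The nose's underside is 6.4 mm above the platform; from it a steep lead-in rises towards the front, to 20 mm above the platform. Two ribs 4.5 mm high beside the middle line, 59 mm apart, stand 6 to 51 mm behind this point.
- catch (a joint): Opening of the spring catch in m: 0 shut, 0.0045 fully drawn back to the front. Shut, its nose overhangs the seated flange by about 3 mm. The flange coming down on the lead-in pushes it back (spring 1.5 N shut, 2.9 N fully open), and it snaps to 0 once the flange is below the nose. Pressing the block's front through takes roughly 4 to 12 N.
- wide_block: A second aluminium block of the same outline with three 24 mm wells in one row; a bystander that must stay where it is
- mouse: White cordless mouse, bystander
- power_brick: Black power adapter, 36x62x34 mm, bystander
- hex_driver: Lying hex driver, 160 mm long, bystander
- marker_black: Lying felt pen, 132 mm long, bystander
- syringe: Lying syringe, 126 mm long, bystander
- pinch_clamp: White tube pinch clamp, 40 mm, bystander
- luer_valve: White luer stopcock, 44 mm, bystander
- tweezers: Lying tweezers, 122 mm long, bystander

How it is judged:
By the outcome, as a careful person would: the job done as asked, in the order asked, and still so for the second after the job is handed in, with the robot touching nothing.
It also fails if it takes over 64 s, if anything falls off the work surface, if the arm or the gripper's body presses on something with over 40 N, if the wrist force passes 120 N, or if a joint passes its speed limit or range.

ROBOT

A 6-joint arm with a two-finger parallel gripper is mounted at the origin on a cart in front of the work surface, level with it; the furniture and walls round the work are solid. World frame = base frame: x ahead of the robot, y to its left, z up, the work surface at z = 0. Lengths are in m, angles in rad, forces in N, time in s.
With the tool pointing down it reaches from about 0.275 to 0.825 m from the base axis. Payload 4.9 kg.
Tool frame: the origin (TCP) lies on the centre line of the jaws, within the pads' length; the fingertips stand 25 mm ahead of it and the grasp point (between the pads) lies 6 mm ahead of it; x points along the fingers, z is the direction in which the jaws open and shut, and the axes are right-handed (so a half turn about x gives the same grasp; the last joint's range is limited). The gripper opens to 85 mm and grips with 20 to 120 N. Pads are 22 mm wide; open, the fingers measure 114 mm over their backs; the gripper's body (76 mm by 85 mm) begins 54 mm behind the grasp point. The pads swing forward as they close: fully open they stand 13 mm farther back than shut.
Start: joints at [-1.459, 0.326, -0.193, 1.052, 0, 1.437], TCP at [0.134, -0.533, 0.256] pointing down, gripper open.
Joint ranges: [-2.65, 2.65], [-0.97, 1.79], [-1.3, 1.35], [-1.93, 2.1], [-1.47, 1.37], [-3.14, 3.14]. Speed limits (rad/s): [2.57, 2.57, 3.14, 3.14, 3.14, 3.14].

INTERFACE

Orientations are given as a unit quaternion [x, y, z, w].
In Python, from plant import monitor, read_camera, r gives the robot as it stands.
- The arm moves only by the tool play_rows, never from a script. Its argument "series" is text: rows parted by semicolons, each of 7 numbers parted by spaces: the opening, from -1 (shut) to 1 (fully open), so that 0 is half open, then the shift along the tool's x, y, z in m, then the turn, a rotation vector about the tool's x, y, z in rad. In form: gripper dx dy dz wx wy wz; .... A call has 1 to 20 rows; each row shifts and turns the commanded pose from where the row before left it, along the tool's axes as they then stand; what a row does not reach is not made up. A row lasts 1/12 s, in which the tool goes at most 41.7 mm and 7.16 degrees, less where a joint would pass 70% of its speed; a pose out of reach is approached as far as the arm can. A call is refused whole if a number of a shift passes 0.0417 or a number of a turn 0.125, either way. A call with a gripper value outside its range is refused whole. The fingers move at their own pace and stop on an object; "force" is the grip in N (left out, the last holds). Time passes only in rows, so rows that do not move let the fingers close. It gives the time, the measured TCP pose, the force and the opening at its end, in the units of the state.
- monitor.observe(): the state, without advancing time (a new reading comes with each control period).
- read_camera(name): name is "side" or "top"; returns a dict with "image" (480x640x3 uint8, blue, green, red), "depth" (480x640 float32, m along the optical axis (not along the pixel's ray), 0 where there is no reading), "K" (3x3 intrinsics, pixels), "dist" ([k1, k2, p1, p2, k3] as OpenCV has them; the pictures are not rectified), "world_to_cam" (4x4, takes a point from world to camera coordinates). Camera axes: x right, y up, looking along -z (the intrinsics and any distortion apply to the point x, -y, -z); pixel columns grow to the right and rows downward; lengths in m; the calibration is good to about 2 mm. A picture is of the moment at which its call begins.
- r.close_job(): hands the job in, once; it reports no verdict.
The state is a dict: "clock": time; "joint_pos": joint angles; "dq": joint speeds; "joint_efforts": joint torques, N m; "ee_pos": TCP position; "eef_rot": TCP orientation; "contact_force": force on the tool from outside, world axes, zero at the start; "ft_torque": the same for the moment, N m; "grip_width": finger opening in m.
Only numpy, scipy, OpenCV 4.12 (cv2) and the standard library are available. Lean on these libraries where they do the work, as an engineer would, in place of code of your own. Each camera call takes 0.05 s, during which the arm holds its last target.

## Working session

There is one attempt and no reset: what is moved stays moved. The work goes in short steps, Python scripts to look and compute and a tool call to move; the robot and the scene stay as the last step left them, time stands still between calls to the robot, and variables do not carry over. Pictures are saved under pics/ and viewed, and the job is handed in when it is done.

Besides the shell and the picture viewer there is one more tool, called after ">>>" as name(argument=value, ...), one argument or row to a line, values as JSON. play_rows: Moves the arm, as the interface text tells. Its arguments: {"type":"object","properties":{"series":{"type":"string"},"force":{"type":"number"}},"required":["series"]}

```bash
ls; mkdir -p pics
python3 - <<'E'
from plant import monitor, read_camera, r
import cv2,numpy as np
s=monitor.observe();print(s)
for n in("top","side"):
    c=read_camera(n);cv2.imwrite(f"pics/{n}0.png",c["image"]);np.savez(f"{n}0.npz",**c)
    print(n,c["K"],c["dist"],c["world_to_cam"])
E
```

```text
pics
{'clock': 0.0, 'joint_pos': array([-1.45923329e+00,  3.26935830e-01, -1.93574240e-01,  1.05195313e+00,
        2.70061507e-05,  1.43661844e+00]), 'dq': array([-0.00189939,  0.00148903, -0.0001187 ,  0.00106181,  0.00100406,
        0.00086714]), 'joint_efforts': array([-1.11514149e-03, -4.43398619e+01,  2.62438613e+01,  1.55796617e-02,
       -3.01202517e-04,  4.56345745e-06]), 'ee_pos': array([ 0.13377383, -0.53295372,  0.25550981]), 'eef_rot': array([ 0.43537763,  0.55791618, -0.43452147,  0.55710587]), 'contact_force': array([ 0.09504403, -0.05403269, -0.32637572]), 'ft_torque': array([0.00979473, 0.01338619, 0.01576801]), 'grip_width': 0.08540500641973414}
top [[565.16751455   0.         326.5184217 ]
 [  0.         565.16751455 241.70768035]
 [  0.           0.           1.        ]] [-0.03512314  0.          0.          0.          0.        ] [[ 9.36794219e-03 -9.99955401e-01 -1.19882598e-03 -7.59461675e-02]
 [ 9.91495366e-01  9.13304563e-03  1.29821137e-01 -4.97607568e-01]
 [-1.29804398e-01 -2.40478731e-03  9.91536704e-01 -1.47979486e+00]
 [ 0.00000000e+00  0.00000000e+00  0.00000000e+00  1.00000000e+00]]
side [[526.67390455   0.         315.69796272]
 [  0.         526.67390455 242.11455743]
 [  0.           0.           1.        ]] [-0.14164065  0.          0.          0.          0.        ] [[-0.95882526  0.28379695  0.0106499   0.48794676]
 [-0.23619087 -0.81768586  0.52497971  0.00689819]
 [ 0.15769592  0.5008484   0.85104811 -1.68991103]
 [ 0.          0.          0.          1.        ]]
```

View pics/top0.png

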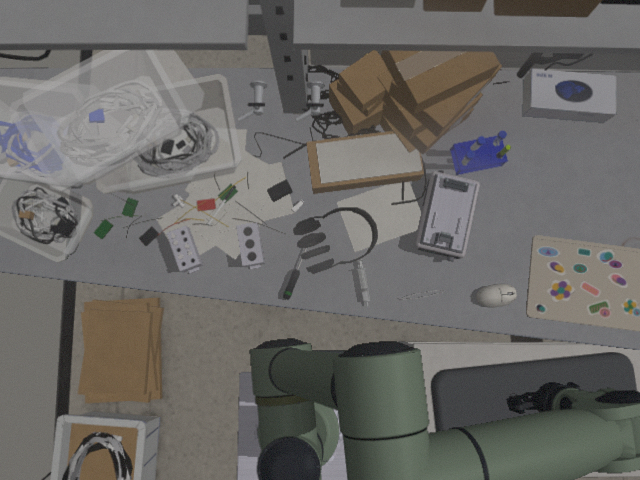

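View pics/side0.png

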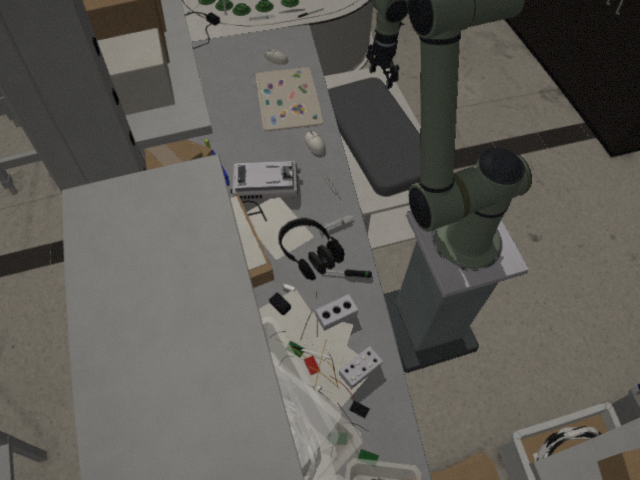

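Run:
```python
import cv2,numpy as np
t=cv2.imread("pics/top0.png");s=cv2.imread("pics/side0.png")
a=cv2.resize(t[205:285,150:230],(560,560),interpolation=cv2.INTER_CUBIC)
b=cv2.resize(t[160:270,405:490],None,fx=5,fy=5,interpolation=cv2.INTER_CUBIC)
cv2.imwrite("pics/zb.png",a);cv2.imwrite("pics/zs.png",b)
cv2.imwrite("pics/zside.png",np.hstack([cv2.resize(s[335:395,325:395],(490,420),interpolation=cv2.INTER_CUBIC)]))
cv2.imwrite("pics/zside2.png",cv2.resize(s[145:215,220:310],None,fx=7,fy=7,interpolation=cv2.INTER_CUBIC))
```

```text
(no output)
```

View pics/zb.png

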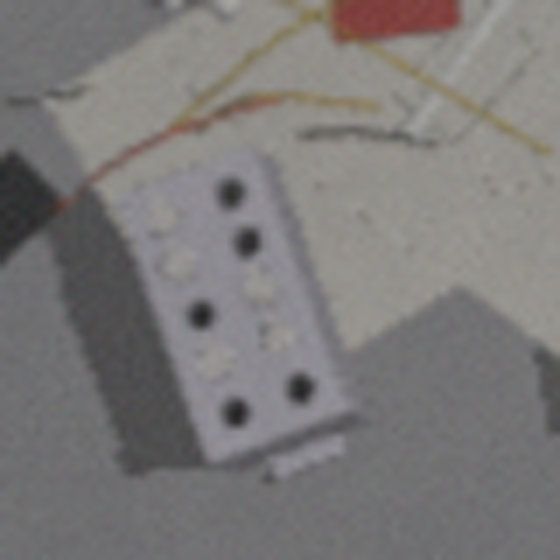

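View pics/zs.png

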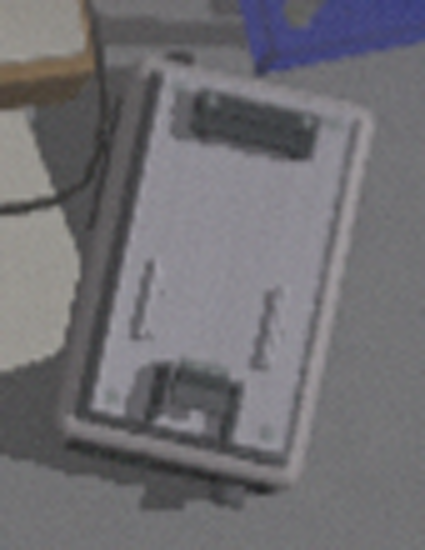

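View pics/zside.png

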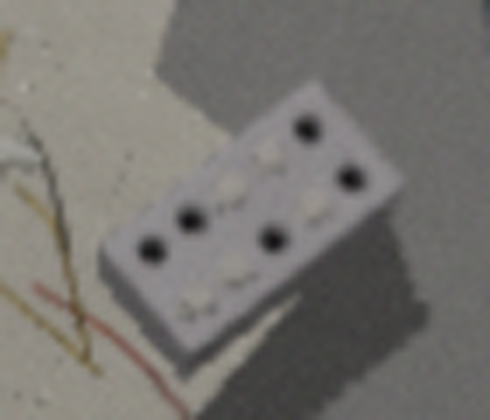

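View pics/zside2.png

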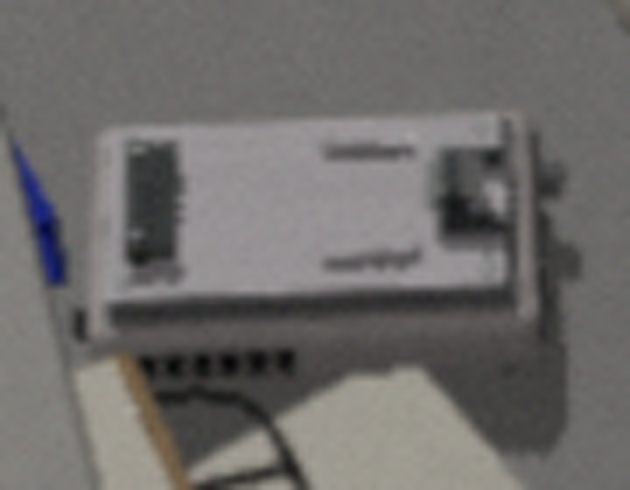

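```bash
cat > h.py <<'E'
import numpy as np,cv2
def load(n):
    d=np.load(n+".npz");return {k:d[k] for k in d.files}
def cast(c,uv,z):
    uv=np.asarray(uv,float).reshape(-1,1,2)
    p=cv2.undistortPoints(uv,c["K"],c["dist"]).reshape(-1,2)
    d=np.c_[p[:,0],-p[:,1],-np.ones(len(p))]
    R=c["world_to_cam"][:3,:3];t=c["world_to_cam"][:3,3]
    o=-R.T@t;D=d@R
    s=(z-o[2])/D[:,2];return o+D*s[:,None]
def proj(c,P):
    P=np.asarray(P,float).reshape(-1,3);R=c["world_to_cam"][:3,:3];t=c["world_to_cam"][:3,3]
    q=(P@R.T+t)*[1,-1,-1]
    return cv2.projectPoints(q,np.zeros(3),np.zeros(3),c["K"],c["dist"])[0].reshape(-1,2)
def cloud(c):
    h,w=c["depth"].shape
    u,v=np.meshgrid(np.arange(w),np.arange(h))
    p=cv2.undistortPoints(np.stack([u,v],-1).reshape(-1,1,2).astype(float),c["K"],c["dist"]).reshape(h,w,2)
    D=c["depth"][...,None]
    q=np.concatenate([p[...,:1]*D,-p[...,1:]*D,-D],-1)
    R=c["world_to_cam"][:3,:3];t=c["world_to_cam"][:3,3]
    W=(q-t)@R;W[c["depth"]==0]=np.nan;return W
E
python3 - <<'E'
from h import *
for n,roiB,roiS in(("top0",(205,285,150,225),(165,265,410,490)),("side0",(340,390,330,390),(145,215,220,310))):
    c=load(n);W=cloud(c)
    for nm,(a,b,e,f),lo,hi in(("block",roiB,.038,.056),("plat",roiS,.054,.067)):
        Q=W[a:b,e:f].reshape(-1,3);Z=Q[:,2]
        print(n,nm,"hist",np.histogram(Z[~np.isnan(Z)],bins=np.arange(-.02,.1,.01))[0])
        m=(Z>lo)&(Z<hi);P=Q[m]
        r=cv2.minAreaRect((P[:,:2]*1000).astype(np.float32))
        print(" n",m.sum(),"medz",np.median(P[:,2]),r, cv2.boxPoints(r).round(0).tolist())
c=load("top0");q=np.array([[125,190],[270,150],[355,412],[212,462]])/7+[150,205]-.5
P=cast(c,q,.045);print("top corners",P.round(4).tolist(),P.mean(0),np.linalg.norm(np.diff(P,axis=0),axis=1))
c=load("side0");q=np.array([[100,250],[315,82],[403,182],[185,350]])/7+[325,335]-.5
P=cast(c,q,.045);print("side corners",P.round(4).tolist(),P.mean(0),np.linalg.norm(np.diff(P,axis=0),axis=1))
E
```

```text
top0 block hist [   5 1421 2881  605   92  160  719   89    2    0    0]
 n 862 medz 0.04513529943038357 ((508.94598388671875, 288.409912109375), (152.88307189941406, 124.21341705322266), 21.82242202758789) [[415.0, 318.0], [461.0, 202.0], [603.0, 259.0], [557.0, 374.0]]
top0 plat hist [   7 1461 1875  140   83  197  854 1497 1400  393   55]
 n 2392 medz 0.06027971904814941 ((604.3341064453125, -370.4845275878906), (181.23699951171875, 248.62188720703125), 78.0146255493164) [[464.0, -433.0], [707.0, -485.0], [745.0, -308.0], [502.0, -256.0]]
side0 block hist [   0  422 1406  222   64  119  649  106    0    0    0]
 n 789 medz 0.046135690308746424 ((485.62347412109375, 302.5075988769531), (129.44061279296875, 81.55345153808594), 21.83491325378418) [[410.0, 316.0], [441.0, 241.0], [561.0, 289.0], [531.0, 364.0]]
side0 plat hist [   3 1029 2109  134  140  167  424  641  845  297   58]
 n 1209 medz 0.06109304873049611 ((576.736328125, -390.90972900390625), (228.4226531982422, 204.7490997314453), 9.651166915893555) [[447.0, -309.0], [481.0, -511.0], [706.0, -473.0], [672.0, -271.0]]
top corners [[0.5198, 0.3535, 0.045], [0.5357, 0.2986, 0.045], [0.4358, 0.2622, 0.045], [0.4163, 0.3157, 0.045]] [0.47691465 0.30750585 0.045     ] [0.05714587 0.10632937 0.05692875]
side corners [[0.5351, 0.307, 0.045], [0.4324, 0.2656, 0.045], [0.4129, 0.3147, 0.045], [0.5159, 0.3541, 0.045]] [0.47406183 0.31031239 0.045     ] [0.11072757 0.05282043 0.11029199]
```

Run:
```python
from h import *
for n,(a,b,e,f),k in(("top0",(165,265,412,487),8),("side0",(148,208,226,306),9)):
    im=load(n)["image"][a:b,e:f];g=cv2.cvtColor(im,6)
    g=cv2.normalize(g,None,0,255,cv2.NORM_MINMAX)
    g=cv2.createCLAHE(2,(2,2)).apply(g)
    g=cv2.resize(g,None,fx=k,fy=k,interpolation=cv2.INTER_CUBIC)[:600 if n=="side0" else 800]
    if n=="top0":
        cv2.imwrite("pics/tA.png",g[:400]);cv2.imwrite("pics/tB.png",g[400:])
    else: cv2.imwrite("pics/sA.png",g)
    c=load(n);print(-c["world_to_cam"][:3,:3].T@c["world_to_cam"][:3,3])
```

```text
[ 0.30200318 -0.0749567   1.53177985]
[0.73597704 0.71355198 1.42937758]
```

View pics/tA.png

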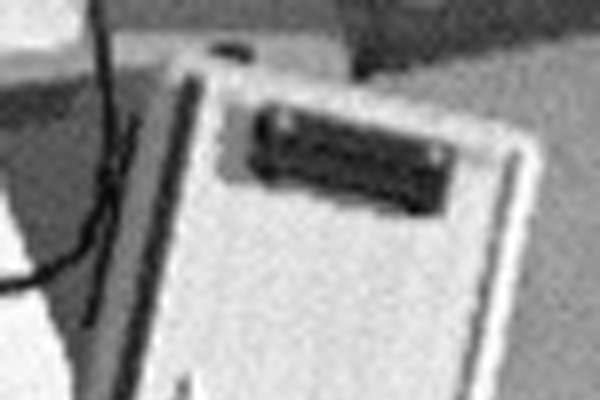

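View pics/tB.png

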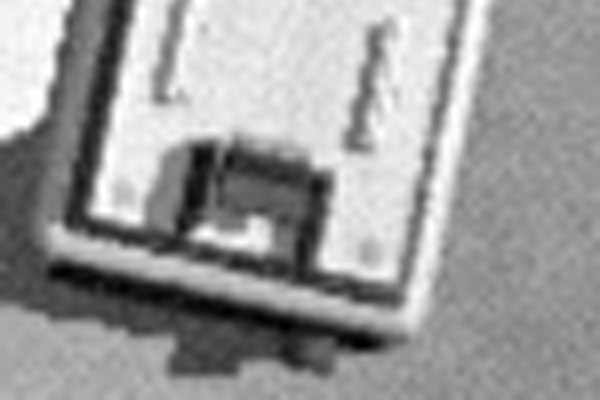

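View pics/sA.png

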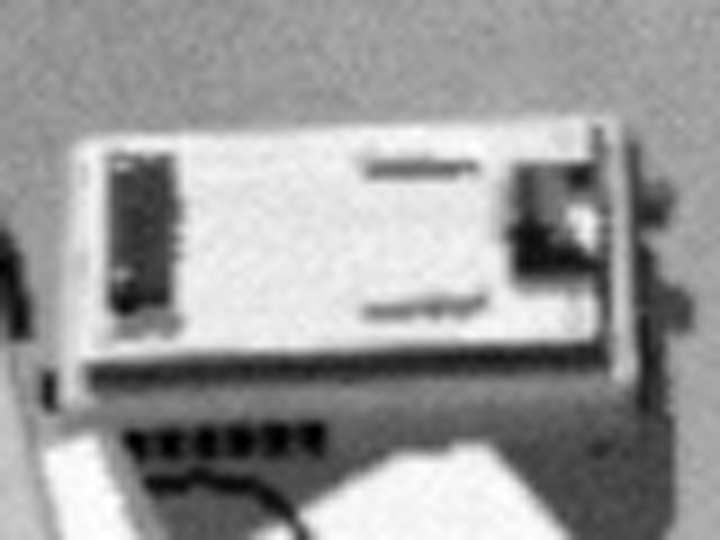

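Run:
```python
from h import *
T=load("top0");S=load("side0")
ft=lambda q:(np.array(q,float)+.5)/8-.5+[412,165]
fs=lambda q:(np.array(q,float)+.5)/9-.5+[226,148]
def sh(n,P): print(n,(P[:,:2]*1000).round(1).tolist())
for z in(.05,.055,.06):
    P=cast(T,ft([[178,58],[540,140],[412,728],[48,642]]),z);sh("house top z%g"%z,P)
    d=np.linalg.norm(np.roll(P,-1,0)-P,axis=1);print(d,P.mean(0), np.degrees(np.arctan2(*(P[0]+P[1]-P[2]-P[3])[[1,0]])))
for z in(.05,.055):
    P=cast(S,fs([[72,145],[620,118],[632,380],[65,408]]),z);d=np.linalg.norm(np.roll(P,-1,0)-P,axis=1);print("side",d,P.mean(0),np.degrees(np.arctan2(*(P[0]+P[3]-P[2]-P[1])[[1,0]])))
sh("lip top rearL,R,(z73)",cast(T,ft([[262,106],[452,146]]),.073))
sh("lip top frontL,R bottom z60",cast(T,ft([[255,184],[440,216]]),.06))
sh("lip side rear",cast(S,fs([[108,152],[108,315]]),.073))
sh("lip side front",cast(S,fs([[178,152],[175,312]]),.073))
sh("ribs top L r,f R r,f",cast(T,ft([[183,372],[163,500],[380,425],[355,550]]),.063))
sh("ribs side upper r,f lower r,f",cast(S,fs([[365,165],[480,168],[362,312],[487,303]]),.063))
sh("nose top L,R",cast(T,ft([[235,538],[308,560]]),.067))
sh("nose side ",cast(S,fs([[508,165],[508,268]]),.07))
```

```text
house top z0.05 [[688.4, -358.4], [661.5, -479.9], [462.4, -432.2], [489.9, -312.2]]
[0.12447269 0.20470303 0.12317399 0.20379867] [ 0.57555617 -0.39569035  0.05      ] -13.296658211517913
house top z0.055 [[687.1, -357.5], [660.3, -478.6], [461.9, -431.0], [489.3, -311.4]]
[0.12405268 0.2040123  0.12275836 0.20311098] [ 0.57463311 -0.39460809  0.055     ] -13.296658211517899
house top z0.06 [[685.8, -356.5], [659.1, -477.2], [461.3, -429.8], [488.7, -310.6]]
[0.12363267 0.20332156 0.12234273 0.2024233 ] [ 0.57371006 -0.39352583  0.06      ] -13.29665821151791
side [0.20775253 0.12500878 0.20669152 0.12475488] [ 0.57274752 -0.39343667  0.05      ] -12.639753249746066
side [0.20699947 0.12455565 0.2059423  0.12430266] [ 0.5733392  -0.38942403  0.055     ] -12.639753249746024
lip top rearL,R,(z73) [[666.4, -381.6], [653.5, -444.4]]
lip top frontL,R bottom z60 [[643.0, -381.5], [632.8, -443.1]]
lip side rear [[649.2, -450.0], [664.9, -374.5]]
lip side front [[624.1, -442.6], [641.2, -369.0]]
ribs top L r,f R r,f [[578.6, -355.8], [535.7, -348.5], [561.5, -420.7], [519.7, -411.6]]
ribs side upper r,f lower r,f [[557.4, -425.2], [516.5, -411.8], [574.8, -357.8], [529.9, -349.1]]
nose top L,R [[522.7, -371.3], [515.6, -395.1]]
nose side  [[507.3, -404.6], [519.5, -357.2]]
```

```bash
cat >> h.py <<'E'
from scipy.spatial.transform import Rotation as Ro
def down(yaw,pitch=0):
    """tool pose: x down, z along block y, block yaw; pitch>0 raises front. returns R (tool->world)"""
    ex=np.array([np.cos(yaw),np.sin(yaw),0]);ey=np.array([-np.sin(yaw),np.cos(yaw),0]);ez=np.array([0,0,1.])
    B=Ro.from_matrix(np.c_[ex,ey,ez])*Ro.from_rotvec([0,pitch,0])  # +y rot: x axis goes down => front raised
    return B
T_B=np.array([[0,1.,0],[0,0,1],[-1,0,0]])  # columns: tool axes in block frame? set below
# tool x=-zb, tool z=+yb, tool y = z x x = yb x -zb = -xb
T_B=np.c_[[0,0,-1.],[-1,0,0],[0,1,0]]
def move(s,p,Rt):
    R0=Ro.from_quat(s["eef_rot"]);rel=R0.inv()*Rt
    print("now",s["ee_pos"].round(4),"tool axes\n",R0.as_matrix().round(3))
    print("first-shift",R0.inv().apply(p-s["ee_pos"]).round(4),"then turn",rel.as_rotvec().round(4),
      "| turn first then shift",Rt.inv().apply(p-s["ee_pos"]).round(4))
E
python3 - <<'E'
from h import *
from plant import monitor
s=monitor.observe()
yaw=np.radians(20.7);B=down(yaw)
for flip in(0,1):
    Rt=B*Ro.from_matrix(T_B)*Ro.from_rotvec([np.pi*flip,0,0])
    p=np.array([.4755,.309,0])+B.apply([-.015,0,.12]);print(p);move(s,p,Rt)
W=cloud(load("top0"))
for x in np.arange(.5,1.0,.05):
    print("%.2f"%x,[ (lambda q: round(float(np.nanpercentile(q,95)),2) if len(q) else None)(W[(abs(W[...,0]-x)<.025)&(abs(W[...,1]-y)<.025)][:,2]) for y in np.arange(-.6,.5,.05)])
E
```

```text
[0.46146834 0.30369788 0.12      ]
now [ 0.1338 -0.533   0.2556] tool axes
 [[-0.     0.97   0.243]
 [ 0.002  0.243 -0.97 ]
 [-1.     0.    -0.002]]
first-shift [ 0.1368  0.5214 -0.7316] then turn [ 3.0261e+00 -4.0000e-04  2.3000e-03] | turn first then shift [ 0.1356 -0.6023  0.6668]
[0.46146834 0.30369788 0.12      ]
now [ 0.1338 -0.533   0.2556] tool axes
 [[-0.     0.97   0.243]
 [ 0.002  0.243 -0.97 ]
 [-1.     0.    -0.002]]
first-shift [ 0.1368  0.5214 -0.7316] then turn [-0.1155 -0.0015 -0.0003] | turn first then shift [ 0.1356  0.6023 -0.6668]
0.50 [0.01, 0.01, 0.01, 0.06, 0.08, 0.08, 0.05, 0.01, 0.05, 0.01, 0.01, 0.08, 0.08, 0.01, 0.05, 0.05, 0.01, 0.01, 0.05, 0.05, 0.02, 0.01]
0.55 [0.01, 0.01, 0.01, 0.06, 0.07, 0.07, 0.05, 0.01, 0.04, 0.01, 0.01, 0.07, 0.08, 0.01, 0.05, 0.05, 0.01, 0.02, 0.05, 0.04, 0.01, 0.03]
0.60 [0.01, 0.01, 0.01, 0.07, 0.07, 0.07, 0.01, 0.01, 0.01, 0.05, 0.05, 0.01, 0.02, 0.03, 0.02, 0.02, 0.02, 0.02, 0.03, 0.01, 0.15, 0.33]
0.65 [0.01, 0.01, 0.04, 0.07, 0.08, 0.06, 0.06, 0.07, 0.08, 0.08, 0.08, 0.08, 0.01, 0.04, 0.03, 0.14, 0.15, 0.15, 0.15, 0.29, 0.32, 0.33]
0.70 [0.01, 0.7, 0.7, 0.71, 0.7, 0.71, 0.7, 0.7, 0.7, 0.71, 0.7, 0.7, 0.7, 0.7, 0.71, 0.71, 0.71, 0.71, 0.7, 0.7, 0.7, 0.7]
0.75 [0.01, 0.71, 0.71, 0.75, 0.75, 0.75, 0.71, 0.73, 0.71, 0.71, 0.71, 0.71, 0.71, 0.71, 0.71, 0.71, 0.71, 0.71, 0.71, 0.71, 0.71, 0.71]
0.80 [0.01, 0.72, 0.72, 0.01, 0.37, 0.71, 0.73, 0.73, 0.73, 0.73, 0.73, 0.71, 0.7, 0.71, 0.71, 0.71, 0.71, 0.71, 0.71, 0.71, 0.71, 0.71]
0.85 [0.4, 0.39, 0.41, 0.37, 0.38, 0.38, 0.38, 0.38, 0.37, 0.23, 0.22, 0.23, 0.57, 0.57, 0.23, 0.01, 0.15, 0.28, 0.3, 0.3, 0.31, 0.32]
0.90 [0.07, 0.01, 0.01, 0.37, 0.37, 0.37, 0.37, 0.37, 0.34, 0.23, 0.23, 0.07, 0.3, 0.48, 0.48, 0.01, 0.15, 0.2, 0.29, 0.3, 0.31, 0.32]
0.95 [0.07, 0.01, 0.01, None, None, None, None, None, 0.23, 0.23, 0.06, 0.05, 0.22, 0.19, 0.01, 0.01, 0.0, None, 0.01, None, None, None]
```

>>> play_rows(
  series="1 0 0 0 -0.12 0 0;1 0 0 0 -0.12 0 0;1 0 0 0 -0.12 0 0;1 0 0 0 -0.12 0 0;1 0 0 0 -0.12 0 0;1 0 0 0 -0.12 0 0;1 0 0 0 -0.12 0 0;1 0 0 0 -0.12 0 0;1 0 0 0 -0.12 0 0;1 0 0 0 -0.12 0 0;1 0 0 0 -0.12 0 0;1 0 0 0 -0.12 0 0;1 0 0 0 -0.12 0 0;1 0 0 0 -0.12 0 0;1 0 0 0 -0.12 0 0;1 0 0 0 -0.12 0 0;1 0 0 0 -0.12 0 0;1 0 0 0 -0.12 0 0;1 0 0 0 -0.12 0 0;1 0 0 0 -0.12 0 0",
  force=80,
)

```text
clock: 1.77
ee_pos: [0.1338, -0.5331, 0.2558]
eef_rot: [-0.363, 0.606, 0.364, 0.606]
contact_force: [0.4, 0.4, 0.1]
grip_width: 0.0853
```

>>> play_rows(
  series="1 0 0 0 -0.12 0 0;1 0 0 0 -0.12 0 0;1 0 0 0 -0.12 0 0;1 0 0 0 -0.12 0 0;1 0 0 0 -0.12 0 0;1 0 0 0 -0.12 0 0;1 0 0 0 -0.12 0 0;1 0 0 0 0 0 0;1 0 0 0 0 0 0",
)

```text
clock: 2.52
ee_pos: [0.1338, -0.5332, 0.256]
eef_rot: [-0.577, 0.408, 0.578, 0.408]
contact_force: [0.1, 0.1, 0.3]
grip_width: 0.0853
```

```bash
cat > plan.py <<'E'
from h import *
from plant import monitor
import sys
s=monitor.observe();print(s["clock"],s["joint_pos"].round(3),s["contact_force"].round(1))
a=list(map(float,sys.argv[1:]))  # yawdeg pitchdeg blockx blocky blockz gx gz
B=down(np.radians(a[0]),np.radians(a[1]));Rt=B*Ro.from_matrix(T_B)
p=np.array(a[2:5])+B.apply([a[5],0,a[6]]);print("target",p.round(4));move(s,p,Rt)
E
python3 plan.py 20.7 0 .4755 .309 0 -.015 .12
```

```text
2.5167 [-1.459  0.327 -0.193  1.052 -0.    -1.8  ] [0.1 0.1 0.3]
target [0.4615 0.3037 0.12  ]
now [ 0.1338 -0.5332  0.256 ] tool axes
 [[-0.    -0.942 -0.335]
 [ 0.001 -0.335  0.942]
 [-1.    -0.     0.001]]
first-shift [ 0.1365 -0.5888  0.679 ] then turn [-0.0201  0.0007  0.0002] | turn first then shift [ 0.136  -0.6023  0.6671]
```

>>> play_rows(
  series="1 0 -0.04 0 -0.02 0 0;1 0 -0.04 0 0 0 0;1 0 -0.04 0 0 0 0;1 0 -0.04 0 0 0 0;1 0 -0.04 0 0 0 0;1 0 -0.04 0 0 0 0;1 0 -0.04 0 0 0 0;1 0 -0.04 0 0 0 0;1 0 -0.0155 0.037 0 0 0;1 0 -0.0155 0.037 0 0 0;1 0 -0.0155 0.037 0 0 0;1 0 -0.0155 0.037 0 0 0;1 0 -0.0155 0.037 0 0 0;1 0 -0.0155 0.037 0 0 0;1 0 -0.0155 0.037 0 0 0;1 0 -0.0155 0.037 0 0 0;1 0 -0.0155 0.037 0 0 0;1 0 -0.0155 0.037 0 0 0;1 0 -0.0155 0.037 0 0 0;1 0 -0.0155 0.037 0 0 0",
)

```text
clock: 4.18
ee_pos: [0.4484, 0.0628, 0.2565]
eef_rot: [0.582, -0.402, -0.581, -0.402]
contact_force: [1.2, -0.1, -0.1]
grip_width: 0.0854
```

>>> play_rows(
  series="1 0 -0.0155 0.037 0 0 0;1 0 -0.0155 0.037 0 0 0;1 0 -0.0155 0.037 0 0 0;1 0 -0.0155 0.037 0 0 0;1 0 -0.0155 0.037 0 0 0;1 0 -0.0155 0.037 0 0 0;1 0 0 0 0 0 0;1 0 0 0 0 0 0;1 0 0 0 0 0 0",
)

```text
clock: 4.93
ee_pos: [0.4561, 0.3011, 0.2559]
eef_rot: [-0.582, 0.402, 0.582, 0.401]
contact_force: [-0.6, -0.6, -1.0]
grip_width: 0.0854
```

```bash
python3 plan.py 20.7 0 .4755 .309 0 -.015 .12
```

```text
4.9333 [ 4.49e-01  3.21e-01 -2.01e-01  1.05e+00 -1.00e-03  8.50e-02] [-0.6 -0.6 -1. ]
target [0.4615 0.3037 0.12  ]
now [0.4561 0.3011 0.2559] tool axes
 [[-0.001 -0.935 -0.355]
 [-0.001 -0.355  0.935]
 [-1.     0.001 -0.001]]
first-shift [ 0.1358 -0.0061  0.0006] then turn [ 0.002  -0.0006 -0.0012] | turn first then shift [ 0.1359 -0.0059  0.0005]
```

>>> play_rows(
  series="1 0.03 -0.006 0 0 0 0;1 0.03 0 0 0 0 0;1 0.03 0 0 0 0 0;1 0.03 0 0 0 0 0;1 0.03 0 0 0 0 0;1 0.02 0 0 0 0 0;1 0.02 0 0 0 0 0;1 0.015 0 0 0 0 0;1 0.01 0 0 0 0 0;1 0 0 0 0 0 0;1 0 0 0 0 0 0;1 0 0 0 0 0 0",
)

```text
clock: 5.93
ee_pos: [0.4631, 0.3034, 0.0423]
eef_rot: [0.582, -0.401, -0.582, -0.402]
contact_force: [-0.5, 0.2, 0.8]
grip_width: 0.0858
```

```bash
python3 plan.py 20.7 0 .4755 .309 0 -.015 .04;python3 - <<'E'
from plant import read_camera
import cv2
t=read_camera("top")["image"];s=read_camera("side")["image"]
import numpy as np
a=cv2.resize(t[195:295,140:240],(400,400));b=cv2.resize(s[320:420,310:410],(400,400));cv2.imwrite("pics/g1.png",np.hstack([a,b]))
E
```

```text
5.9333 [ 0.447  0.565 -0.438  0.567 -0.     0.084] [-0.5  0.2  0.8]
target [0.4615 0.3037 0.04  ]
now [0.4631 0.3034 0.0423] tool axes
 [[ 0.001 -0.935 -0.355]
 [ 0.001 -0.355  0.935]
 [-1.    -0.001  0.   ]]
first-shift [0.0023 0.0014 0.0009] then turn [0.0017 0.0001 0.0015] | turn first then shift [0.0023 0.0014 0.0009]
```

View pics/g1.png

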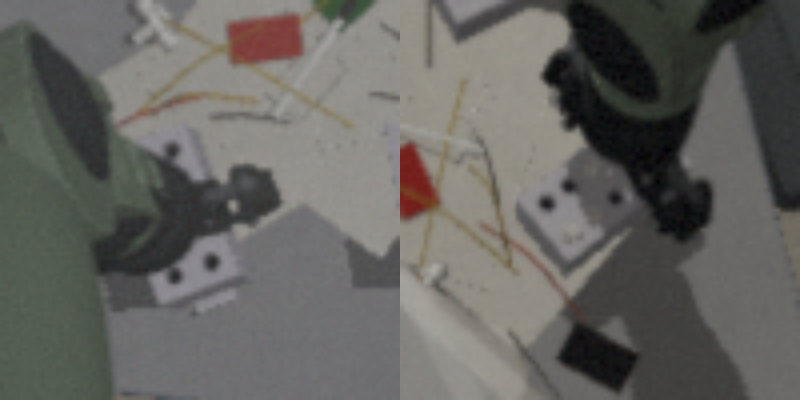

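>>> play_rows(
  series="1 0.002 0.001 0.001 0 0 0;-1 0 0 0 0 0 0;-1 0 0 0 0 0 0;-1 0 0 0 0 0 0;-1 0 0 0 0 0 0;-1 0 0 0 0 0 0;-1 0 0 0 0 0 0;-1 0 0 0 0 0 0;-1 0 0 0 0 0 0;-1 0 0 0 0 0 0",
  force=80,
)

```text
clock: 6.87
ee_pos: [0.4611, 0.3046, 0.04]
eef_rot: [0.582, -0.401, -0.582, -0.401]
contact_force: [-1.0, -0.2, 6.3]
grip_width: 0.0548
```

>>> play_rows(
  series="-1 -0.005 0 0 0 0 0;-1 -0.01 0 0 0 0 0;-1 -0.02 0 0 0 0 0;-1 -0.03 0 0 0 0 0;-1 -0.04 0 0 0 0 0;-1 -0.04 0 0 0 0 0;-1 -0.03 0 0 0 0 0;-1 -0.02 0 0 0 0 0;-1 0 0 0 0 0 0;-1 0 0 0 0 0 0;-1 0 0 0 0 0 0",
)

```text
clock: 7.78
ee_pos: [0.4599, 0.3036, 0.2328]
eef_rot: [-0.582, 0.402, 0.583, 0.4]
contact_force: [-1.0, -0.2, -4.2]
grip_width: 0.0548
```

```bash
cat > snap.py <<'E'
import sys
from plant import read_camera
import cv2,numpy as np
n=sys.argv[1];out=[]
for cam,(a,b,e,f),k in zip(("top","side"),eval(sys.argv[2]),eval(sys.argv[3])):
    c=read_camera(cam);np.savez(f"{cam}_{n}.npz",**c)
    cv2.imwrite(f"pics/{cam}_{n}.png",cv2.resize(c["image"][a:b,e:f],None,fx=k,fy=k,interpolation=cv2.INTER_CUBIC))
E
python3 plan.py 20.7 0 .4755 .309 .2 -.015 .04; python3 snap.py lift "[(150,280,130,260),(260,400,300,440)]" "[4,4]"
```

```text
7.7833 [ 0.45   0.347 -0.225  1.002  0.     0.085] [-1.  -0.2 -4.2]
target [0.4615 0.3037 0.24  ]
now [0.4599 0.3036 0.2328] tool axes
 [[-0.002 -0.934 -0.356]
 [-0.001 -0.356  0.934]
 [-1.     0.003 -0.   ]]
first-shift [-0.0072 -0.0015 -0.0005] then turn [ 0.0029 -0.0002 -0.0026] | turn first then shift [-0.0072 -0.0015 -0.0005]
```

View pics/side_lift.png

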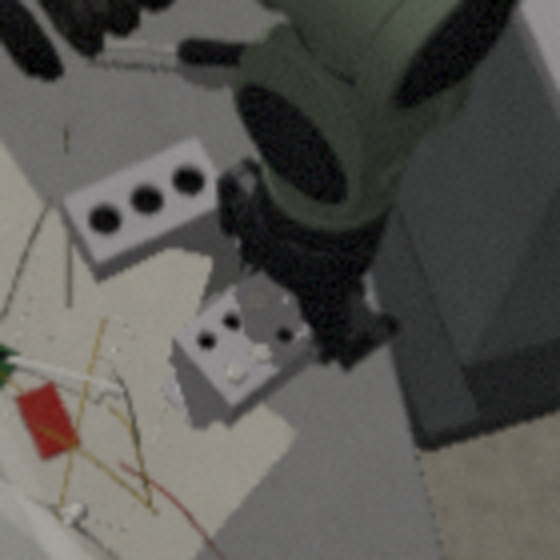

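View pics/top_lift.png

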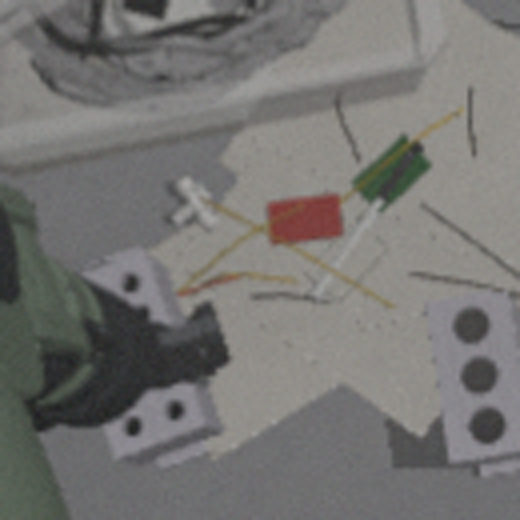

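Run:
```python
from h import *
from plant import monitor
s=monitor.observe();R=Ro.from_quat(s["eef_rot"]).as_matrix()
B=R@T_B.T; p=s["ee_pos"]
for n in("top","side"):
    c=load(n+"_lift");W=cloud(c);Q=(W-p)@B   # block-frame coords rel TCP
    g=c["image"].min(-1)
    m=(abs(Q[...,1])<.028)&(Q[...,0]>-.06)&(Q[...,0]<.09)&(abs(Q[...,2]-.005)<.012)&(g>105)
    P=Q[m];print(n,len(P))
    A=np.c_[P[:,:2],np.ones(len(P))];k=np.linalg.lstsq(A,P[:,2],rcond=None)[0]
    for _ in range(3):
        e=P[:,2]-A@k;ok=abs(e)<.006;k=np.linalg.lstsq(A[ok],P[ok,2],rcond=None)[0]
    print("slope dz/dx deg",np.degrees(k[0]),"dz/dy",np.degrees(k[1]),"z0",k[2],"x range",np.percentile(P[:,0],[1,50,99]),"y",np.percentile(P[:,1],[1,99]))
T=load("top_lift");S=load("side_lift")
z=p[2]+.005
for n,c,q in(("top rear-y, front-y, front+y",T,np.array([[150,250],[213,428],[120,462]])/4+[130,150]-.4),("side rear-y,rear+y",S,np.array([[175,342],[232,405]])/4+[300,260]-.4)):
    P=cast(c,q,z);print(n,((P-p)@B*1000).round(1).tolist())
```

```text
top 393
slope dz/dx deg -0.005976397398082501 dz/dy -0.27218990508498 z0 0.005416277627393393 x range [-0.0371756  -0.01404475  0.07245403] y [-0.02767149  0.02487453]
side 340
slope dz/dx deg -0.4342272192574081 dz/dy 0.6639002681837917 z0 0.006521468611417621 x range [0.00187518 0.04971178 0.06963164] y [-0.02702471  0.02784528]
top rear-y, front-y, front+y [[72.1, -30.3, 5.3], [-39.8, -31.9, 4.8], [-39.8, 24.9, 4.8]]
side rear-y,rear+y [[70.5, -22.8, 5.3], [68.4, 28.2, 5.3]]
```

```bash
python3 plan.py -13 0 .612 -.403 .15 -.0863 .04;python3 plan.py -13 13 .612 -.403 .11 -.0863 .04
```

```text
7.8833 [ 0.45   0.348 -0.226  1.002  0.     0.085] [ 0.1  0.3 -3.5]
target [ 0.5279 -0.3836  0.19  ]
now [0.4596 0.3035 0.2321] tool axes
 [[-0.004 -0.934 -0.356]
 [-0.002 -0.356  0.934]
 [-1.     0.004 -0.   ]]
first-shift [ 0.0431  0.1807 -0.6663] then turn [ 0.591  -0.0016 -0.0039] | turn first then shift [ 0.0421 -0.2211 -0.6541]
7.8833 [ 0.45   0.348 -0.226  1.002  0.     0.085] [ 0.1  0.3 -3.5]
target [ 0.5388 -0.3861  0.1684]
now [0.4596 0.3035 0.2321] tool axes
 [[-0.004 -0.934 -0.356]
 [-0.002 -0.356  0.934]
 [-1.     0.004 -0.   ]]
first-shift [ 0.0647  0.1713 -0.6726] then turn [ 0.5882 -0.0686  0.2163] | turn first then shift [ 0.0098 -0.2407 -0.6541]
```

>>> play_rows(
  series="-1 0 0 0 0.118 0 0;-1 0 0 0 0.118 0 0;-1 0 0 0 0.118 0 0;-1 0 0 0 0.118 0 0;-1 0 0 0 0.118 0 0;-1 0 -0.011 -0.02 0 0 0;-1 0 -0.011 -0.035 0 0 0;-1 0 -0.011 -0.035 0 0 0;-1 0 -0.011 -0.035 0 0 0;-1 0 -0.011 -0.035 0 0 0;-1 0 -0.011 -0.035 0 0 0;-1 0 -0.011 -0.035 0 0 0;-1 0 -0.011 -0.035 0 0 0;-1 0 -0.011 -0.035 0 0 0;-1 0 -0.011 -0.035 0 0 0;-1 0 -0.011 -0.035 0 0 0;-1 0 -0.011 -0.035 0 0 0;-1 0 -0.011 -0.035 0 0 0;-1 0 -0.011 -0.035 0 0 0;-1 0 -0.011 -0.035 0 0 0",
)

```text
clock: 9.55
ee_pos: [0.5065, -0.2312, 0.2324]
eef_rot: [-0.439, 0.554, 0.442, 0.553]
contact_force: [0.3, 0.4, -3.5]
grip_width: 0.0543
```

>>> play_rows(
  series="-1 0 -0.011 -0.035 0 0 0;-1 0 -0.011 -0.035 0 0 0;-1 0 -0.011 -0.035 0 0 0;-1 0 -0.011 -0.02 0 0 0;-1 0 0 0 0 0 0.0756;-1 0 0 0 0 0 0.0756;-1 0 0 0 0 0 0.0756;-1 0 0 0 0 0 0;-1 0 0 0 0 0 0;-1 0 0 0 0 0 0",
)

```text
clock: 10.38
ee_pos: [0.5222, -0.3613, 0.2329]
eef_rot: [-0.375, 0.599, 0.5, 0.5]
contact_force: [-0.4, 0.4, -3.7]
grip_width: 0.0547
```

```bash
python3 plan.py -13 13 .612 -.403 .11 -.0863 .04
```

```text
10.3833 [-0.678  0.669  0.281  1.388 -0.098 -0.443] [-0.4  0.4 -3.7]
target [ 0.5388 -0.3861  0.1684]
now [ 0.5222 -0.3613  0.2329] tool axes
 [[-0.219 -0.95   0.224]
 [ 0.051  0.218  0.975]
 [-0.974  0.225  0.001]]
first-shift [ 0.0579 -0.0357 -0.0205] then turn [ 0.0013  0.0004 -0.0001] | turn first then shift [ 0.0579 -0.0357 -0.0205]
```

>>> play_rows(
  series="-1 0 -0.018 -0.01 0 0 0;-1 0 -0.018 -0.01 0 0 0;-1 0.02 0 0 0 0 0;-1 0.02 0 0 0 0 0;-1 0.018 0 0 0 0 0;-1 0 0 0 0 0 0;-1 0 0 0 0 0 0;-1 0 0 0 0 0 0",
)

```text
clock: 11.05
ee_pos: [0.5398, -0.3863, 0.1716]
eef_rot: [-0.376, 0.599, 0.499, 0.5]
contact_force: [0.5, 0.2, -3.5]
grip_width: 0.0547
```

```bash
python3 plan.py -13 13 .612 -.403 .11 -.0863 .04; python3 snap.py hov "[(155,275,400,500),(130,220,215,315)]" "[6,7]"
```

```text
11.05 [-0.69   0.76   0.293  1.305 -0.101 -0.454] [ 0.5  0.2 -3.5]
target [ 0.5388 -0.3861  0.1684]
now [ 0.5398 -0.3863  0.1716] tool axes
 [[-0.217 -0.95   0.224]
 [ 0.049  0.219  0.975]
 [-0.975  0.222 -0.001]]
first-shift [ 0.0033  0.0002 -0.0001] then turn [ 0.0007 -0.0013  0.0026] | turn first then shift [ 0.0033  0.0002 -0.0001]
```

View pics/side_hov.png

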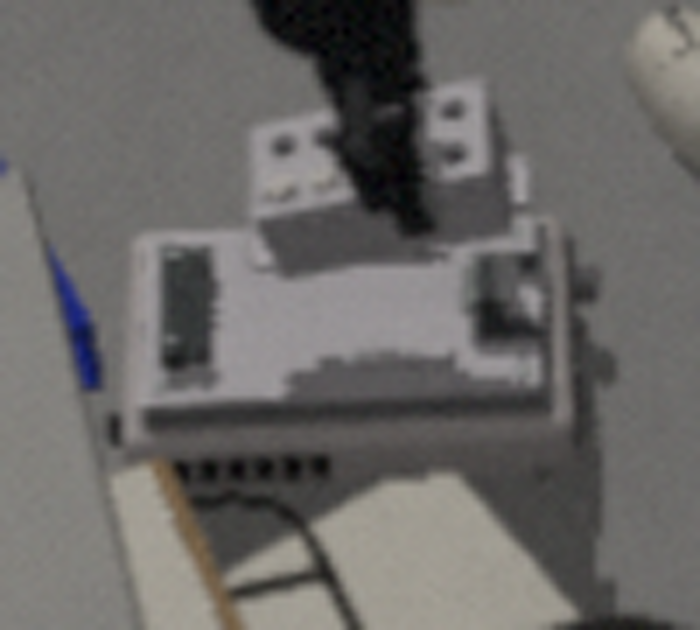

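View pics/top_hov.png

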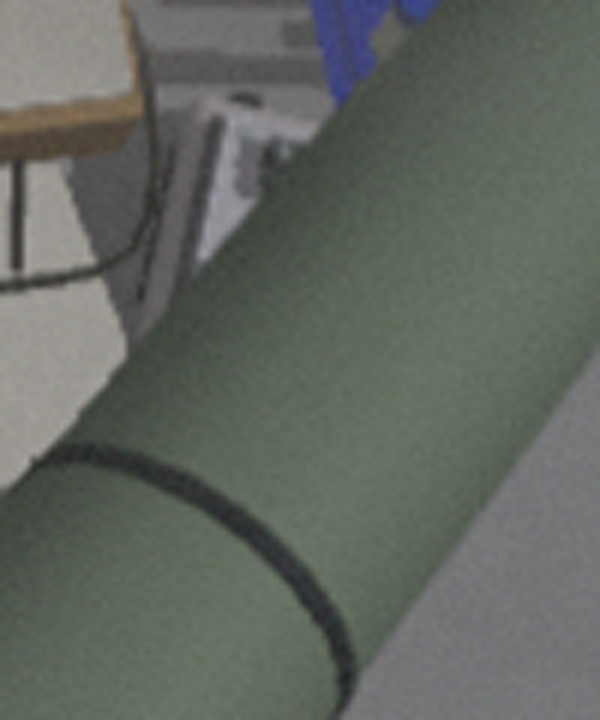

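>>> play_rows(
  series="-1 0.013 -0.003 0 0 0 0;-1 0.013 -0.003 0 0 0 0;-1 0.013 -0.003 0 0 0 0;-1 0 0 0 0 0 0;-1 0 0 0 0 0 0",
)

```text
clock: 11.57
ee_pos: [0.5395, -0.3859, 0.1301]
eef_rot: [-0.375, 0.599, 0.5, 0.5]
contact_force: [0.0, -0.0, -3.2]
grip_width: 0.0549
```

```bash
cat > tip.py <<'E'
from h import *
from plant import monitor
s=monitor.observe();R=Ro.from_quat(s["eef_rot"]).as_matrix();B=R@T_B.T
f=lambda v:s["ee_pos"]+B@(np.array(v)-[-.0153,0,.04])
t=f([.071,0,0]);fl=f([-.063,0,0])
ex=np.array([np.cos(np.radians(13)),-np.sin(np.radians(13))]);ey=np.array([-ex[1],ex[0]])
d=t[:2]-[.646,-.411]
print("t",s["clock"],"tip",t.round(4),"flange",fl.round(4),"rel stop along %.1f lat %.1f mm"%(d@ex*1e3,d@ey*1e3),"pitch %.2f yaw %.2f roll %.2f"%(np.degrees(-np.arcsin(B[2,0])),np.degrees(np.arctan2(B[1,0],B[0,0])),np.degrees(np.arcsin(B[2,1]))),"F",s["contact_force"].round(1),"M",s["ft_torque"].round(2),"grip",round(s["grip_width"],4))
E
python3 tip.py; python3 snap.py hov2 "[(155,275,400,500),(140,220,215,315)]" "[6,7]"
```

```text
t 11.5667 tip [ 0.6127 -0.4027  0.0717] flange [ 0.4854 -0.3735  0.1018] rel stop along -34.3 lat 0.6 mm pitch 13.00 yaw -12.93 roll 0.00 F [ 0.  -0.  -3.2] M [-0.04 -0.32 -0.04] grip 0.0549
```

View pics/side_hov2.png

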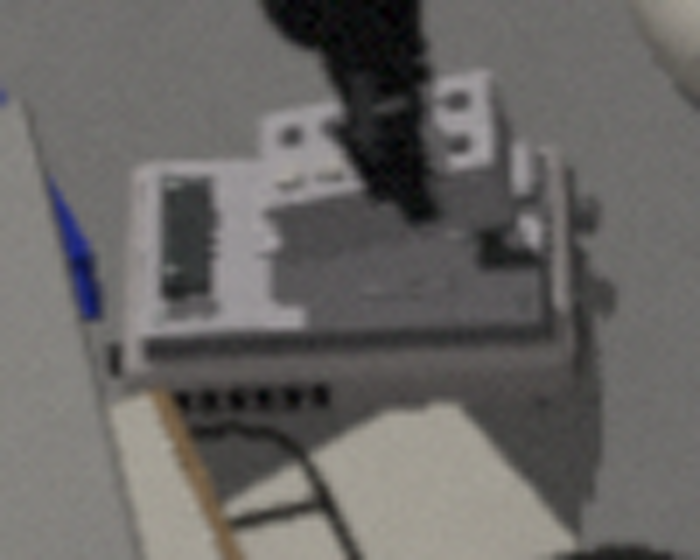

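Run:
```python
from h import *
T=load("top0");S=load("side0");H=load("side_hov2")
ft=lambda q:(np.array(q,float)+.5)/8-.5+[412,165]
fs=lambda q:(np.array(q,float)+.5)/9-.5+[226,148]
fh=lambda q:(np.array(q,float)+.5)/7-.5+[215,140]
ex=np.array([np.cos(np.radians(13)),-np.sin(np.radians(13))]);ey=np.array([-ex[1],ex[0]])
def L(n,c,q,z):
    P=cast(c,q,z)[:,:2]-[.646,-.411];print(n,"along",(P@ex*1e3).round(1),"lat",(P@ey*1e3).round(1))
L("side far edge z73 r,f",S,fs([[110,152],[176,150]]),.073)
L("side near edge z60 r,f",S,fs([[108,313],[172,312]]),.060)
L("hov2 far z73",H,fh([[165,178],[212,176]]),.073)
L("hov2 near z60",H,fh([[160,300],[210,298]]),.06)
L("top left(near) z60 r,f",T,ft([[258,110],[252,182]]),.06)
L("top right z73 r,f",T,ft([[453,148],[442,205]]),.073)
L("top ribs L",T,ft([[183,372],[163,500]]),.063);L("top ribs R",T,ft([[382,425],[357,550]]),.063)
L("side ribs far",S,fs([[365,165],[480,168]]),.063);L("near",S,fs([[362,312],[487,303]]),.063)
# platform edges: top view left edge (z60) & right edge
L("plat L top",T,ft([[213,90],[140,400],[98,600]]),.06);L("plat R top",T,ft([[502,160],[460,400],[400,690]]),.06)
L("plat side far/near",S,fs([[585,125],[300,355],[580,340]]),.06)
from plant import monitor
s=monitor.observe();R=Ro.from_quat(s["eef_rot"]).as_matrix();B=R@T_B.T
f=lambda v:s["ee_pos"]+B@(np.array(v)-[-.0153,0,.04])
for v in([.055,.028,.045],[.055,-.028,.045],[-.055,-.028,.045],[-.055,.028,.045],[.071,.016,.004],[.071,-.016,.004],[.055,.028,0]):
    print(v,((proj(H,f(v))[0]-[215,140]+.5)*7).round(0))
```

```text
side far edge z73 r,f along [ 11.1 -13.5] lat [-37.2 -36.7]
side near edge z60 r,f along [ 11.9 -11.6] lat [28.6 29.5]
hov2 far z73 along [  9.8 -12.7] lat [-34.7 -34.6]
hov2 near z60 along [ 12.3 -11.3] lat [28.9 29.1]
top left(near) z60 r,f along [15.4 -9.1] lat [32.3 29.2]
top right z73 r,f along [14.3 -5.5] lat [-31.3 -31.6]
top ribs L along [ -78.1 -121.5] lat [38.6 36. ]
top ribs R along [ -80.  -122.8] lat [-29.1 -29.6]
side ribs far along [ -83.1 -125.9] lat [-33.8 -29.9]
near along [ -81.4 -127.1] lat [35.8 34.2]
plat L top along [  18.5  -90.  -158.5] lat [48.4 50.  49.4]
plat R top along [  17.9  -65.  -164.3] lat [-50.5 -53.2 -53.5]
plat side far/near along [-165.8  -58.5 -160.4] lat [-51.2  52.   50.8]
[0.055, 0.028, 0.045] [258. 213.]
[0.055, -0.028, 0.045] [259. 120.]
[-0.055, -0.028, 0.045] [486.  74.]
[-0.055, 0.028, 0.045] [490. 167.]
[0.071, 0.016, 0.004] [253. 253.]
[0.071, -0.016, 0.004] [253. 200.]
[0.055, 0.028, 0] [288. 271.]
```

Run:
```python
from h import *
H=load("side_hov2");im=H["image"][148:188,236:290]
im=cv2.resize(im,None,fx=14,fy=14,interpolation=cv2.INTER_CUBIC);im=cv2.convertScaleAbs(im,alpha=1.5,beta=-60)
cv2.imwrite("pics/hz.png",im)
```

```text
(no output)
```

View pics/hz.png

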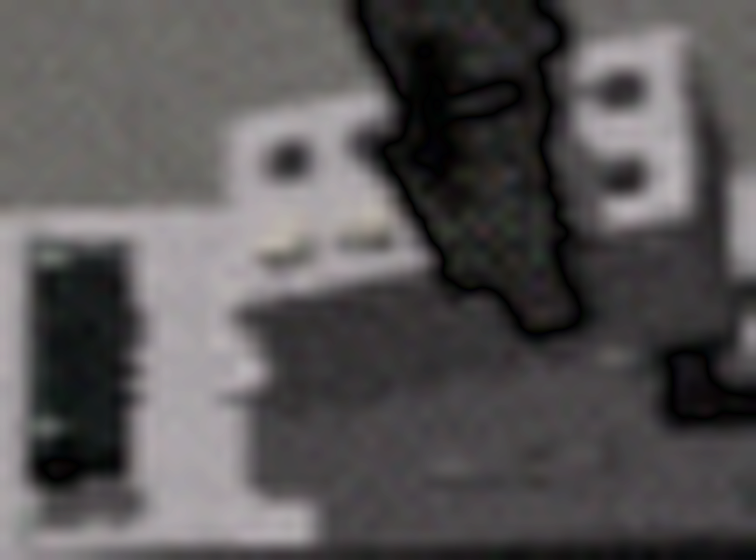

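>>> play_rows(
  series="-1 0.003 -0.0007 0 0 0 0;-1 0.003 -0.0007 0 0 0 0;-1 0.001 -0.0002 0 0 0 0;-1 0 0 0 0 0 0;-1 0 0 0 0 0 0",
)

```text
clock: 12.08
ee_pos: [0.5393, -0.3859, 0.1224]
eef_rot: [-0.375, 0.599, 0.5, 0.5]
contact_force: [-1.2, -0.5, -3.6]
grip_width: 0.0546
```

```bash
python3 tip.py
```

```text
t 12.0833 tip [ 0.6125 -0.4027  0.064 ] flange [ 0.4853 -0.3735  0.0942] rel stop along -34.5 lat 0.6 mm pitch 13.01 yaw -12.94 roll 0.01 F [-1.2 -0.5 -3.6] M [-0.08 -0.3   0.03] grip 0.0546
```

>>> play_rows(
  series="-1 0.001 -0.0002 0 0 0 0;-1 0.001 -0.0002 0 0 0 0;-1 0 0 0 0 0 0",
)

```text
clock: 12.33
ee_pos: [0.5393, -0.3859, 0.1202]
eef_rot: [-0.375, 0.599, 0.5, 0.5]
contact_force: [0.5, 0.0, -3.5]
grip_width: 0.055
```

>>> play_rows(
  series="-1 0.001 -0.0002 0 0 0 0;-1 0 0 0 0 0 0",
)

```text
clock: 12.5
ee_pos: [0.5393, -0.3858, 0.1192]
eef_rot: [-0.375, 0.599, 0.5, 0.5]
contact_force: [0.5, -0.2, -2.7]
grip_width: 0.0549
```

>>> play_rows(
  series="-1 0.001 -0.0002 0 0 0 0;-1 0 0 0 0 0 0",
)

```text
clock: 12.67
ee_pos: [0.5393, -0.3859, 0.1186]
eef_rot: [-0.375, 0.599, 0.5, 0.5]
contact_force: [-2.0, 0.4, -0.7]
grip_width: 0.0549
```

```bash
python3 tip.py
```

```text
t 12.6667 tip [ 0.6125 -0.4027  0.0603] flange [ 0.4852 -0.3735  0.0904] rel stop along -34.5 lat 0.5 mm pitch 13.00 yaw -12.94 roll -0.00 F [-2.   0.4 -0.7] M [ 0.02 -0.22  0.01] grip 0.0549
```

>>> play_rows(
  series="-1 -0.001 0.0002 0 0 0 0;-1 -0.0009 -0.0039 0 0 0 0;-1 -0.0009 -0.0039 0 0 0 0;-1 -0.0009 -0.0039 0 0 0 0;-1 -0.0009 -0.0039 0 0 0 0;-1 0 0 0 0 0 0;-1 0 0 0 0 0 0",
)

```text
clock: 13.25
ee_pos: [0.5552, -0.3895, 0.1191]
eef_rot: [-0.375, 0.599, 0.5, 0.5]
contact_force: [-0.1, 0.1, -3.1]
grip_width: 0.0552
```

```bash
python3 tip.py; python3 snap.py in1 "[(155,275,400,500),(148,188,226,280)]" "[6,14]"
```

```text
t 13.25 tip [ 0.6284 -0.4063  0.0607] flange [ 0.5012 -0.3771  0.0908] rel stop along -18.2 lat 0.7 mm pitch 13.00 yaw -12.92 roll 0.00 F [-0.1  0.1 -3.1] M [-0.07 -0.32  0.02] grip 0.0552
```

View pics/side_in1.png

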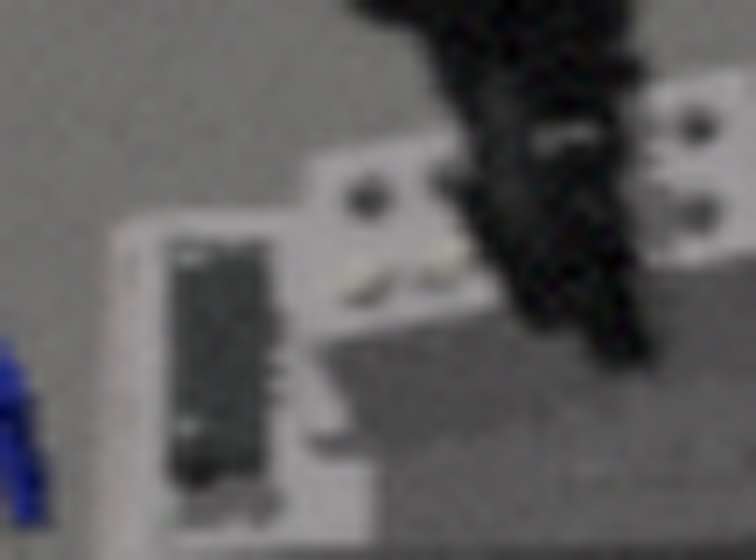

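Run:
```python
from h import *
H=load("side_in1")
fh=lambda q:(np.array(q,float)+.5)/14-.5+[226,148]
ex=np.array([np.cos(np.radians(13)),-np.sin(np.radians(13))]);ey=np.array([-ex[1],ex[0]])
def L(n,q,z):
    P=cast(H,fh(q),z)[:,:2]-[.646,-.411];print(n,"along",(P@ex*1e3).round(1),"lat",(P@ey*1e3).round(1))
L("lip near z60",[[165,480],[266,478]],.06);L("lip far z73",[[168,240],[268,240]],.073)
L("tip near corner",[[310,442]],.063)
L("rear top corners (z)",[[308,165]],.1);
from plant import monitor
s=monitor.observe();R=Ro.from_quat(s["eef_rot"]).as_matrix();B=R@T_B.T
f=lambda v:s["ee_pos"]+B@(np.array(v)-[-.0153,0,.04])
for v in([.055,.028,.045],[.055,-.028,.045],[.071,.016,.004],[.071,.016,0],[.067,.02,0],[.055,.02,.004]):
    print(v,((proj(H,f(v))[0]-[226,148]+.5)*14).round(0),f(v).round(4))
ox=np.array([.646,-.411])
for v in([-12,21.5,73],[-12,-21.5,73],[-12,0,73],[-12,31,60],[-12,-31,73],[10,-31,73]):
    w=np.r_[ox+ex*v[0]/1e3+ey*v[1]/1e3,v[2]/1e3];print(v,((proj(H,w)[0]-[226,148]+.5)*14).round(0))
```

```text
lip near z60 along [ 12.7 -11.1] lat [26.4 27.2]
lip far z73 along [ 11.9 -12.1] lat [-36.2 -34.8]
tip near corner along [-21.7] lat [19.4]
rear top corners (z) along [-24.2] lat [-34.4]
[0.055, 0.028, 0.045] [301. 351.] [ 0.629  -0.3777  0.1083]
[0.055, -0.028, 0.045] [304. 165.] [ 0.6164 -0.4323  0.1082]
[0.071, 0.016, 0.004] [293. 430.] [ 0.6325 -0.3908  0.0647]
[0.071, 0.016, 0] [298. 440.] [ 0.6316 -0.3906  0.0608]
[0.067, 0.02, 0] [314. 450.] [ 0.6287 -0.3858  0.0617]
[0.055, 0.02, 0.004] [357. 430.] [ 0.6182 -0.3834  0.0683]
[-12, 21.5, 73] [265. 425.]
[-12, -21.5, 73] [267. 283.]
[-12, 0, 73] [266. 354.]
[-12, 31, 60] [270. 491.]
[-12, -31, 73] [268. 253.]
[10, -31, 73] [176. 257.]
```

>>> play_rows(
  series="-1 0 0 -0.0015 0 0 0;-1 -0.0004 -0.0019 0 0 0 0;-1 -0.0004 -0.0019 0 0 0 0;-1 -0.0004 -0.0019 0 0 0 0;-1 0 0 0 0 0 0;-1 0 0 0 0 0 0",
)

```text
clock: 13.85
ee_pos: [0.5604, -0.3923, 0.1192]
eef_rot: [-0.375, 0.599, 0.5, 0.5]
contact_force: [0.2, -0.1, -3.4]
grip_width: 0.0546
```

```bash
python3 tip.py
```

```text
t 13.85 tip [ 0.6336 -0.4091  0.0608] flange [ 0.5064 -0.3799  0.091 ] rel stop along -12.5 lat -0.9 mm pitch 12.99 yaw -12.93 roll -0.00 F [ 0.2 -0.1 -3.4] M [-0.06 -0.26  0.01] grip 0.0546
```

>>> play_rows(
  series="-1 -0.0004 -0.0019 0 0 0 0;-1 -0.0002 -0.001 0 0 0 0;-1 0 0 0 0 0 0",
)

```text
clock: 14.1
ee_pos: [0.5634, -0.3929, 0.1192]
eef_rot: [-0.375, 0.599, 0.5, 0.5]
contact_force: [-0.0, -0.5, -3.4]
grip_width: 0.0547
```

```bash
python3 tip.py
```

```text
t 14.1 tip [ 0.6366 -0.4098  0.0608] flange [ 0.5093 -0.3805  0.0909] rel stop along -9.4 lat -0.9 mm pitch 12.98 yaw -12.93 roll -0.00 F [-0.  -0.5 -3.4] M [-0.04 -0.32  0.03] grip 0.0547
```

>>> play_rows(
  series="-1 -0.0002 -0.001 0 0 0 0;-1 -0.0002 -0.001 0 0 0 0;-1 0 0 0 0 0 0",
)

```text
clock: 14.35
ee_pos: [0.5653, -0.3934, 0.1191]
eef_rot: [-0.375, 0.599, 0.5, 0.5]
contact_force: [0.5, 0.0, -3.8]
grip_width: 0.0543
```

>>> play_rows(
  series="-1 -0.0002 -0.001 0 0 0 0;-1 -0.0002 -0.001 0 0 0 0;-1 0 0 0 0 0 0",
)

```text
clock: 14.6
ee_pos: [0.5673, -0.3939, 0.1191]
eef_rot: [-0.375, 0.599, 0.5, 0.5]
contact_force: [-0.1, 0.5, -3.3]
grip_width: 0.0548
```

```bash
python3 tip.py
```

```text
t 14.6 tip [ 0.6405 -0.4107  0.0607] flange [ 0.5133 -0.3815  0.0908] rel stop along -5.4 lat -0.9 mm pitch 12.98 yaw -12.93 roll -0.00 F [-0.1  0.5 -3.3] M [-0.05 -0.28  0.07] grip 0.0548
```

>>> play_rows(
  series="-1 -0.0002 -0.001 0 0 0 0;-1 -0.0002 -0.001 0 0 0 0;-1 0 0 0 0 0 0",
)

```text
clock: 14.85
ee_pos: [0.5693, -0.3944, 0.119]
eef_rot: [-0.375, 0.599, 0.5, 0.5]
contact_force: [-1.2, -0.2, -3.8]
grip_width: 0.0549
```

>>> play_rows(
  series="-1 -0.0002 -0.001 0 0 0 0;-1 -0.0002 -0.001 0 0 0 0;-1 0 0 0 0 0 0",
)

```text
clock: 15.1
ee_pos: [0.5713, -0.3948, 0.1189]
eef_rot: [-0.375, 0.599, 0.5, 0.5]
contact_force: [0.3, 0.0, -3.6]
grip_width: 0.0546
```

>>> play_rows(
  series="-1 -0.0002 -0.001 0 0 0 0;-1 0 0 0 0 0 0",
)

```text
clock: 15.27
ee_pos: [0.5722, -0.395, 0.1189]
eef_rot: [-0.375, 0.599, 0.5, 0.5]
contact_force: [-0.2, -0.1, -4.2]
grip_width: 0.0545
```

```bash
python3 tip.py
```

```text
t 15.2667 tip [ 0.6454 -0.4118  0.0606] flange [ 0.5182 -0.3826  0.0907] rel stop along -0.4 lat -0.9 mm pitch 12.99 yaw -12.94 roll -0.00 F [-0.2 -0.1 -4.2] M [-0.05 -0.36  0.04] grip 0.0545
```

>>> play_rows(
  series="-1 -0.0002 -0.001 0 0 0 0;-1 0 0 0 0 0 0",
)

```text
clock: 15.43
ee_pos: [0.5727, -0.3951, 0.119]
eef_rot: [-0.375, 0.6, 0.5, 0.499]
contact_force: [-1.9, -0.0, -2.2]
grip_width: 0.055
```

>>> play_rows(
  series="-1 -0.0002 -0.001 0 0 0 0;-1 0 0 0 0 0 0",
)

```text
clock: 15.6
ee_pos: [0.5729, -0.3952, 0.1191]
eef_rot: [-0.374, 0.6, 0.501, 0.499]
contact_force: [-5.0, 0.9, -0.4]
grip_width: 0.0549
```

>>> play_rows(
  series="-1 -0.0002 -0.001 0 0 0 0;-1 0 0 0 0 0 0",
)

```text
clock: 15.77
ee_pos: [0.5731, -0.3952, 0.1192]
eef_rot: [-0.374, 0.6, 0.501, 0.499]
contact_force: [-7.0, 1.2, 1.3]
grip_width: 0.0549
```

```bash
python3 tip.py; python3 snap.py in2 "[(155,275,400,500),(148,188,226,280)]" "[6,14]"
```

```text
t 15.7667 tip [ 0.646  -0.412   0.0605] flange [ 0.5189 -0.3827  0.0912] rel stop along 0.2 lat -0.9 mm pitch 13.26 yaw -12.94 roll 0.00 F [-7.   1.2  1.3] M [ 0.34  1.25 -0.06] grip 0.0549
```

View pics/side_in2.png

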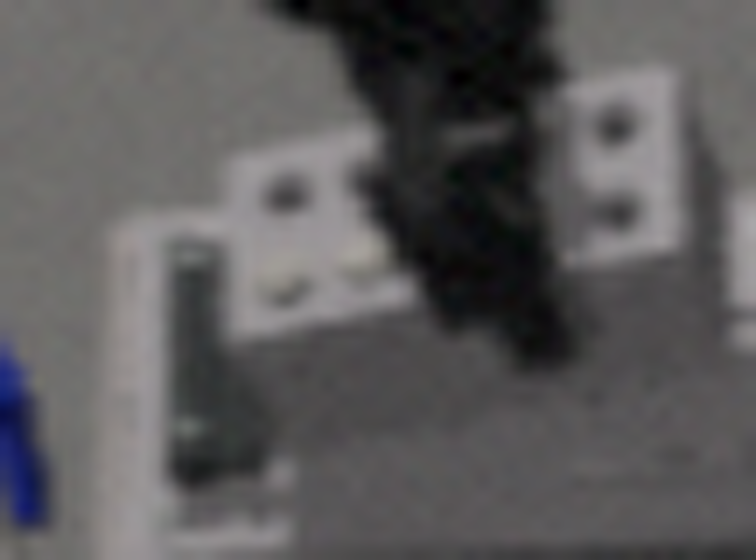

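>>> play_rows(
  series="-1 0.0017 0.0008 0 0 0 -0.02;-1 0.0017 0.0008 0 0 0 -0.02;-1 0.0017 0.0008 0 0 0 -0.02;-1 0.0017 0.0008 0 0 0 -0.02;-1 0 0 0 0 0 0;-1 0 0 0 0 0 0",
)

```text
clock: 16.37
ee_pos: [0.569, -0.394, 0.1129]
eef_rot: [-0.397, 0.585, 0.481, 0.519]
contact_force: [-5.2, 1.8, -0.1]
grip_width: 0.0551
```

```bash
python3 tip.py
```

```text
t 16.3667 tip [ 0.6463 -0.4118  0.0604] flange [ 0.5172 -0.3821  0.0805] rel stop along 0.5 lat -0.7 mm pitch 8.62 yaw -12.95 roll 0.03 F [-5.2  1.8 -0.1] M [ 0.45  1.12 -0.02] grip 0.0551
```

>>> play_rows(
  series="-1 0.0017 0.0008 0 0 0 -0.02;-1 0 0 0 0 0 0",
)

```text
clock: 16.53
ee_pos: [0.5679, -0.3937, 0.1111]
eef_rot: [-0.403, 0.58, 0.476, 0.524]
contact_force: [-5.7, 2.5, -0.3]
grip_width: 0.0548
```

>>> play_rows(
  series="-1 0.0017 0.0008 0 0 0 -0.02;-1 0 0 0 0 0 0",
)

```text
clock: 16.7
ee_pos: [0.567, -0.3935, 0.1095]
eef_rot: [-0.409, 0.576, 0.47, 0.528]
contact_force: [-5.8, 2.1, -0.5]
grip_width: 0.0546
```

```bash
python3 tip.py;  python3 snap.py in3 "[(155,275,400,500),(140,200,226,316)]" "[6,8]"
```

```text
t 16.7 tip [ 0.6464 -0.4117  0.0603] flange [ 0.5166 -0.3818  0.075 ] rel stop along 0.5 lat -0.6 mm pitch 6.29 yaw -12.95 roll 0.04 F [-5.8  2.1 -0.5] M [0.45 0.95 0.06] grip 0.0546
```

View pics/side_in3.png

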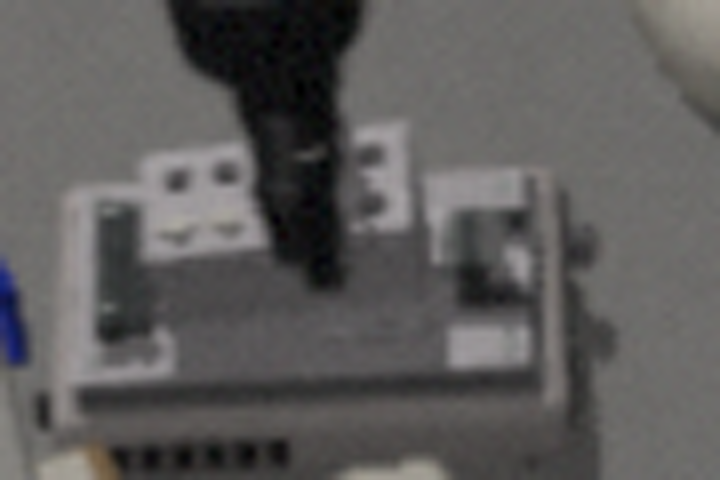

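>>> play_rows(
  series="-1 0.0017 0.0008 0 0 0 -0.02;-1 0 0 0 0 0 0",
)

```text
clock: 16.97
ee_pos: [0.5662, -0.3933, 0.1079]
eef_rot: [-0.415, 0.572, 0.465, 0.533]
contact_force: [-4.8, 1.5, -1.7]
grip_width: 0.0548
```

>>> play_rows(
  series="-1 0.0017 0.0008 0 0 0 -0.02;-1 0 0 0 0 0 0",
)

```text
clock: 17.13
ee_pos: [0.5654, -0.3931, 0.1065]
eef_rot: [-0.421, 0.568, 0.459, 0.538]
contact_force: [-5.6, 2.1, 0.0]
grip_width: 0.0548
```

```bash
python3 tip.py
```

```text
t 17.1333 tip [ 0.6466 -0.4117  0.0606] flange [ 0.5163 -0.3818  0.0699] rel stop along 0.7 lat -0.6 mm pitch 3.97 yaw -12.95 roll 0.03 F [-5.6  2.1  0. ] M [ 0.46  1.   -0.02] grip 0.0548
```

>>> play_rows(
  series="-1 0.0013 0.0006 0 0 0 -0.015;-1 0 0 0 0 0 0",
)

```text
clock: 17.3
ee_pos: [0.5647, -0.3929, 0.1051]
eef_rot: [-0.425, 0.565, 0.456, 0.541]
contact_force: [-5.6, 2.3, -1.3]
grip_width: 0.0546
```

```bash
python3 tip.py
```

```text
t 17.3 tip [ 0.6465 -0.4117  0.0604] flange [ 0.5161 -0.3817  0.0677] rel stop along 0.7 lat -0.6 mm pitch 3.13 yaw -12.95 roll 0.04 F [-5.6  2.3 -1.3] M [0.38 0.98 0.03] grip 0.0546
```

>>> play_rows(
  series="-1 0.0013 0.0006 0 0 0 -0.015;-1 0 0 0 0 0 0",
)

```text
clock: 17.47
ee_pos: [0.564, -0.3927, 0.1037]
eef_rot: [-0.429, 0.562, 0.452, 0.545]
contact_force: [-5.2, 1.9, -1.7]
grip_width: 0.0549
```

```bash
python3 tip.py
```

```text
t 17.4667 tip [ 0.6465 -0.4116  0.0603] flange [ 0.5161 -0.3816  0.0657] rel stop along 0.7 lat -0.5 mm pitch 2.27 yaw -12.94 roll 0.04 F [-5.2  1.9 -1.7] M [0.36 0.92 0.02] grip 0.0549
```

```bash
python3 snap.py in4 "[(155,275,400,500),(145,190,236,306)]" "[6,11]";python3 - <<'E'
from h import *
from plant import monitor
s=monitor.observe();R=Ro.from_quat(s["eef_rot"]).as_matrix();B=R@T_B.T;p=s["ee_pos"]
H=load("side_in4");f=lambda v:p+B@(np.array(v)-[-.0153,0,.04])
for v in([.055,.028,.045],[.055,-.028,.045],[-.055,-.028,.045],[-.055,.028,.045],[-.055,.028,0],[-.063,.015,0],[-.063,.015,.005],[-.063,-.015,.005]):
    print(v,((proj(H,f(v))[0]-[236,145]+.5)*11).round(0))
W=cloud(H);Q=(W-p)@B-[.0153,0,-.04];g=H["image"].min(-1)
m=(abs(Q[...,1])<.024)&(abs(Q[...,0])<.05)&(abs(Q[...,2]-.045)<.012)&(g>100)
P=Q[m];A=np.c_[P[:,:2],np.ones(len(P))];k=np.linalg.lstsq(A,P[:,2],rcond=None)[0]
for _ in range(3):
    e=P[:,2]-A@k;ok=abs(e)<.006;k=np.linalg.lstsq(A[ok],P[ok,2],rcond=None)[0]
print(len(P),"extra slope deg",np.degrees(k[0]),k[2])
E
```

```text
[0.055, 0.028, 0.045] [ 92. 312.]
[0.055, -0.028, 0.045] [ 94. 167.]
[-0.055, -0.028, 0.045] [461. 140.]
[-0.055, 0.028, 0.045] [465. 286.]
[-0.055, 0.028, 0] [479. 381.]
[-0.063, 0.015, 0] [504. 345.]
[-0.063, 0.015, 0.005] [503. 335.]
[-0.063, -0.015, 0.005] [500. 258.]
170 extra slope deg 0.01095184014909793 0.046022093168182884
```

View pics/side_in4.png

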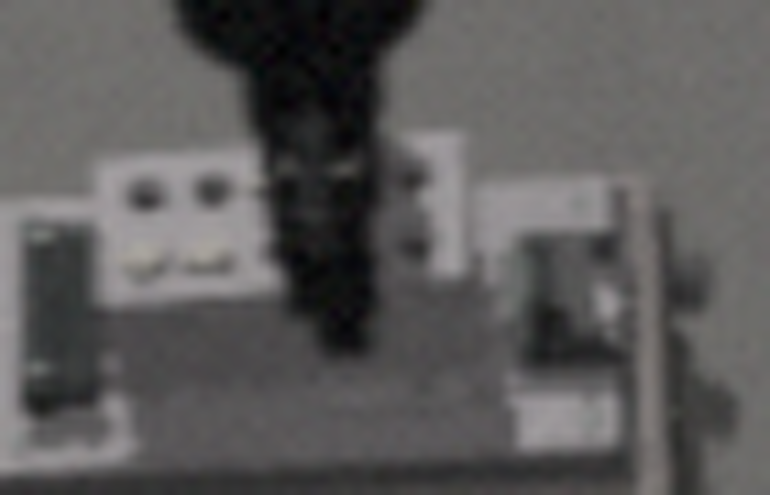

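Run:
```python
from h import *
H=load("side_in4");ex=np.array([np.cos(np.radians(12.95)),-np.sin(np.radians(12.95))]);ey=np.array([-ex[1],ex[0]])
tip=np.array([.6465,-.4116])
for a,l,z,n in((-131,0,66.4,"nose c"),(-131,12,66.4,"nose near"),(-131,-12,66.4,"nose far"),(-125,29.5,64.5,"rib front near"),(-80,29.5,64.5,"rib rear near"),(-80,-29.5,64.5,"rib rear far"),(-125,-29.5,64.5,"rib front far"),(-12,0,73,"lip front")):
    w=np.r_[tip+ex*a/1e3+ey*l/1e3,z/1e3];q=proj(H,w)[0];print(n,"in4 px",((q-[236,145]+.5)*11).round(0),"sA px",((q-[226,148]+.5)*9).round(0))
im=load("side0")["image"][150:195,256:306]
im=cv2.convertScaleAbs(cv2.resize(im,None,fx=14,fy=14,interpolation=cv2.INTER_CUBIC),alpha=1.4,beta=-30);cv2.imwrite("pics/catch0.png",im)
im=load("top0")["image"][205:265,405:470]
im=cv2.convertScaleAbs(cv2.resize(im,None,fx=10,fy=10,interpolation=cv2.INTER_CUBIC),alpha=1.4,beta=-30);cv2.imwrite("pics/catch0t.png",im)
```

```text
nose c in4 px [494. 306.] sA px [494. 223.]
nose near in4 px [495. 337.] sA px [495. 249.]
nose far in4 px [493. 275.] sA px [493. 198.]
rib front near in4 px [476. 387.] sA px [480. 290.]
rib rear near in4 px [326. 394.] sA px [357. 295.]
rib rear far in4 px [324. 242.] sA px [355. 171.]
rib front far in4 px [472. 236.] sA px [476. 166.]
lip front in4 px [ 97. 310.] sA px [169. 226.]
```

View pics/catch0.png

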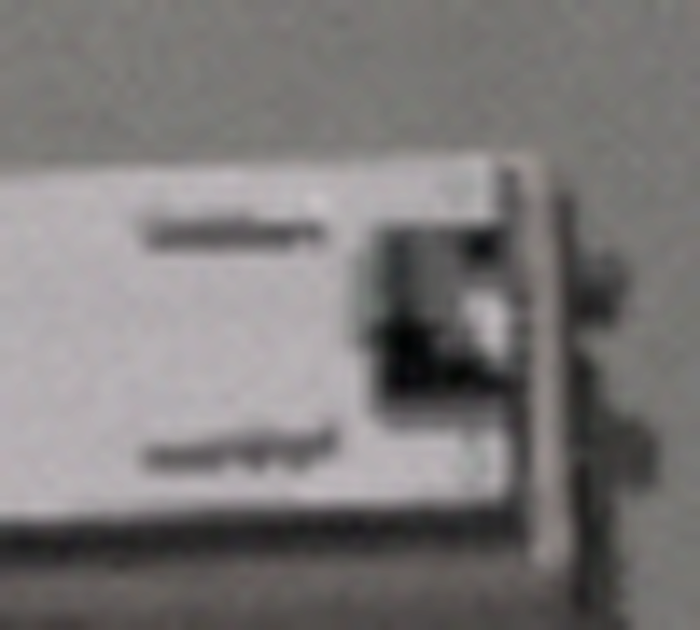

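View pics/catch0t.png

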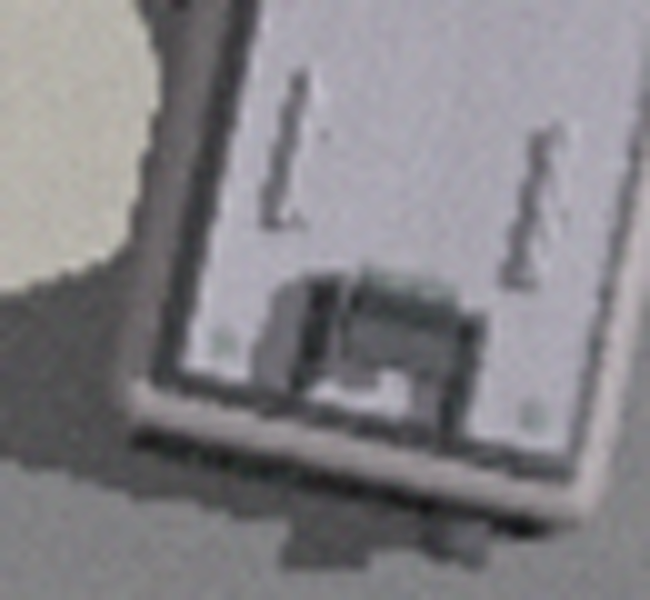

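>>> play_rows(
  series="-1 0.0009 0.0004 0 0 0 -0.01;-1 0 0 0 0 0 0",
)

```text
clock: 17.73
ee_pos: [0.5637, -0.3926, 0.1029]
eef_rot: [-0.432, 0.56, 0.449, 0.547]
contact_force: [-4.3, 2.6, -0.1]
grip_width: 0.0548
```

```bash
python3 tip.py
```

```text
t 17.7333 tip [ 0.6466 -0.4116  0.0603] flange [ 0.516  -0.3816  0.0643] rel stop along 0.7 lat -0.5 mm pitch 1.72 yaw -12.95 roll 0.04 F [-4.3  2.6 -0.1] M [ 0.43  1.02 -0.02] grip 0.0548
```

>>> play_rows(
  series="-1 0.0009 0.0004 0 0 0 -0.01;-1 0 0 0 0 0 0",
)

```text
clock: 17.9
ee_pos: [0.5633, -0.3925, 0.1019]
eef_rot: [-0.435, 0.557, 0.446, 0.549]
contact_force: [-6.4, 1.7, -0.0]
grip_width: 0.0547
```

```bash
python3 tip.py
```

```text
t 17.9 tip [ 0.6466 -0.4116  0.0602] flange [ 0.516  -0.3816  0.0629] rel stop along 0.7 lat -0.5 mm pitch 1.14 yaw -12.95 roll 0.05 F [-6.4  1.7 -0. ] M [0.42 0.96 0.01] grip 0.0547
```

>>> play_rows(
  series="-1 0.0009 0.0004 0 0 0 -0.01;-1 0 0 0 0 0 0",
)

```text
clock: 18.07
ee_pos: [0.5629, -0.3924, 0.1009]
eef_rot: [-0.437, 0.555, 0.443, 0.551]
contact_force: [-5.2, 1.5, -0.8]
grip_width: 0.0551
```

```bash
python3 tip.py
```

```text
t 18.0667 tip [ 0.6466 -0.4116  0.06  ] flange [ 0.516  -0.3816  0.0613] rel stop along 0.7 lat -0.5 mm pitch 0.57 yaw -12.95 roll 0.05 F [-5.2  1.5 -0.8] M [ 0.5   1.04 -0.03] grip 0.0551
```

>>> play_rows(
  series="-1 0.0007 0.0003 0 0 0 -0.008;-1 0 0 0 0 0 0",
)

```text
clock: 18.23
ee_pos: [0.5626, -0.3923, 0.1002]
eef_rot: [-0.44, 0.553, 0.441, 0.553]
contact_force: [-6.1, 2.7, -0.2]
grip_width: 0.055
```

```bash
python3 tip.py;python3 snap.py in5 "[(155,275,400,500),(145,190,236,306)]" "[6,11]"
```

```text
t 18.2333 tip [ 0.6466 -0.4116  0.06  ] flange [ 0.516  -0.3816  0.0603] rel stop along 0.7 lat -0.5 mm pitch 0.12 yaw -12.95 roll 0.05 F [-6.1  2.7 -0.2] M [ 0.44  1.01 -0.05] grip 0.055
```

View pics/side_in5.png

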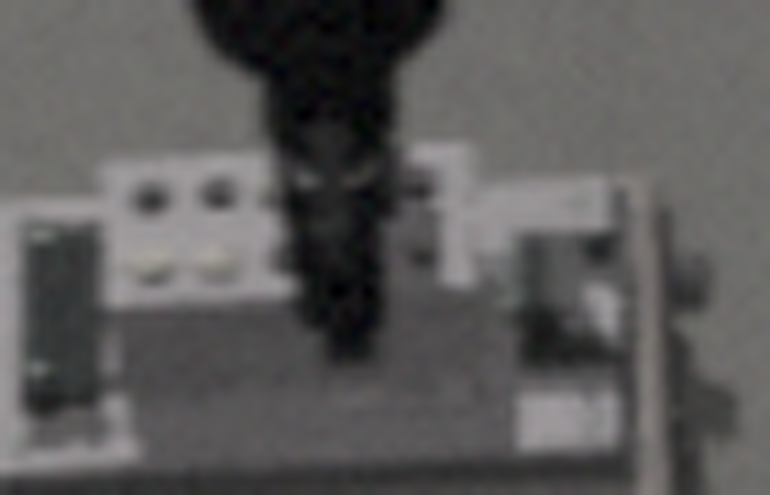

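Run:
```python
from h import *
o=[]
for n in("side0","side_in3","side_in5"):
    im=load(n)["image"][155:185,268:298]
    o.append(cv2.convertScaleAbs(cv2.resize(im,(260,260),interpolation=cv2.INTER_CUBIC),alpha=1.4,beta=-30))
cv2.imwrite("pics/cmp.png",np.hstack(o))
```

```text
(no output)
```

View pics/cmp.png

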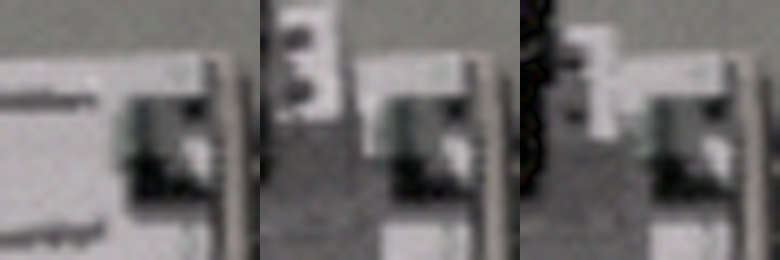

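>>> play_rows(
  series="-1 -0.0009 -0.0004 0 0 0 0.01;-1 -0.0009 -0.0004 0 0 0 0.01;-1 0 0 0 0 0 0;-1 0 0 0 0 0 0",
)

```text
clock: 18.67
ee_pos: [0.5631, -0.3924, 0.1012]
eef_rot: [-0.434, 0.558, 0.447, 0.548]
contact_force: [-7.0, 2.8, -3.7]
grip_width: 0.0548
```

```bash
python3 tip.py
```

```text
t 18.6667 tip [ 0.6463 -0.4115  0.0591] flange [ 0.5157 -0.3815  0.0623] rel stop along 0.4 lat -0.5 mm pitch 1.36 yaw -12.95 roll 0.07 F [-7.   2.8 -3.7] M [0.22 0.77 0.01] grip 0.0548
```

>>> play_rows(
  series="-1 -0.0009 -0.0004 0 0 0 0.01;-1 0 0 0 0 0 0;-1 0 0 0 0 0 0",
)

```text
clock: 18.92
ee_pos: [0.5632, -0.3923, 0.1013]
eef_rot: [-0.43, 0.56, 0.45, 0.546]
contact_force: [-7.2, 2.0, -7.0]
grip_width: 0.0548
```

```bash
python3 tip.py
```

```text
t 18.9167 tip [ 0.6459 -0.4113  0.0583] flange [ 0.5154 -0.3812  0.063 ] rel stop along -0.0 lat -0.3 mm pitch 1.98 yaw -12.98 roll 0.10 F [-7.2  2.  -7. ] M [ 0.16  0.64 -0.19] grip 0.0548
```

>>> play_rows(
  series="-1 -0.0009 -0.0004 0 0 0 0.01;-1 0 0 0 0 0 0;-1 0 0 0 0 0 0",
)

```text
clock: 19.17
ee_pos: [0.5633, -0.3923, 0.1014]
eef_rot: [-0.427, 0.563, 0.453, 0.544]
contact_force: [-7.5, 1.7, -11.1]
grip_width: 0.0546
```

```bash
python3 tip.py
```

```text
t 19.1667 tip [ 0.6456 -0.4112  0.0575] flange [ 0.5152 -0.3811  0.0636] rel stop along -0.4 lat -0.3 mm pitch 2.60 yaw -12.98 roll 0.13 F [ -7.5   1.7 -11.1] M [-0.09  0.27 -0.23] grip 0.0546
```

>>> play_rows(
  series="-1 0.0009 0.0004 0 0 0 -0.01;-1 0.0009 0.0004 0 0 0 -0.01;-1 0.0009 0.0004 0 0 0 -0.01;-1 0.0009 0.0004 0 0 0 -0.01;-1 0 0 0 0 0 0;-1 0 0 0 0 0 0",
)

```text
clock: 19.67
ee_pos: [0.5625, -0.3923, 0.1002]
eef_rot: [-0.44, 0.554, 0.441, 0.553]
contact_force: [-4.4, 2.3, -0.1]
grip_width: 0.0545
```

```bash
python3 tip.py
```

```text
t 19.6667 tip [ 0.6465 -0.4115  0.06  ] flange [ 0.5159 -0.3815  0.0603] rel stop along 0.6 lat -0.4 mm pitch 0.16 yaw -12.95 roll 0.04 F [-4.4  2.3 -0.1] M [ 0.65  1.49 -0.03] grip 0.0545
```

>>> play_rows(
  series="-1 0.0007 0.0003 0 0 0 -0.008;-1 0 0 0 0 0 0;-1 0 0 0 0 0 0",
)

```text
clock: 19.92
ee_pos: [0.5623, -0.3922, 0.1003]
eef_rot: [-0.442, 0.552, 0.439, 0.555]
contact_force: [-5.4, 3.3, 3.4]
grip_width: 0.0546
```

```bash
python3 tip.py
```

```text
t 19.9167 tip [ 0.6466 -0.4116  0.0608] flange [ 0.516  -0.3816  0.06  ] rel stop along 0.7 lat -0.4 mm pitch -0.31 yaw -12.95 roll 0.02 F [-5.4  3.3  3.4] M [ 0.92  1.87 -0.06] grip 0.0546
```

>>> play_rows(
  series="-1 0.001 0 0 0 0 0;-1 0.001 0 0 0 0 0;-1 0 0 0 0 0 0;-1 0 0 0 0 0 0",
)

```text
clock: 20.25
ee_pos: [0.5624, -0.3922, 0.1002]
eef_rot: [-0.442, 0.552, 0.439, 0.555]
contact_force: [-8.7, 6.0, 12.8]
grip_width: 0.0548
```

```bash
python3 tip.py
```

```text
t 20.25 tip [ 0.6467 -0.4116  0.0607] flange [ 0.5161 -0.3816  0.0599] rel stop along 0.9 lat -0.4 mm pitch -0.35 yaw -12.95 roll -0.00 F [-8.7  6.  12.8] M [ 1.51  2.65 -0.14] grip 0.0548
```

>>> play_rows(
  series="-1 -0.0015 0.001 0 0 0 0.004;-1 -0.0013 0.001 0 0 0 0.004;-1 0 0 0 0 0 0;-1 0 0 0 0 0 0",
)

```text
clock: 20.58
ee_pos: [0.562, -0.3924, 0.1006]
eef_rot: [-0.441, 0.553, 0.44, 0.554]
contact_force: [-2.2, 2.7, -0.6]
grip_width: 0.0551
```

```bash
python3 tip.py
```

```text
t 20.5833 tip [ 0.6462 -0.4117  0.0607] flange [ 0.5156 -0.3817  0.0606] rel stop along 0.3 lat -0.6 mm pitch -0.07 yaw -12.92 roll 0.03 F [-2.2  2.7 -0.6] M [ 0.57  0.53 -0.04] grip 0.0551
```

Low load now; open and rise straight up.

>>> play_rows(
  series="0.4 0 0 0 0 0 0;0.7 0 0 0 0 0 0;1 0 0 0 0 0 0;1 0 0 0 0 0 0;1 0 0 0 0 0 0;1 0 0 0 0 0 0;1 0 0 0 0 0 0",
)

```text
clock: 21.17
ee_pos: [0.5618, -0.3927, 0.1008]
eef_rot: [-0.441, 0.553, 0.44, 0.553]
contact_force: [0.1, 0.2, 0.3]
grip_width: 0.0855
```

>>> play_rows(
  series="1 -0.005 0 0 0 0 0;1 -0.01 0 0 0 0 0;1 -0.02 0 0 0 0 0;1 -0.03 0 0 0 0 0;1 -0.03 0 0 0 0 0;1 -0.03 0 0 0 0 0;1 0 0 0 0 0 0;1 0 0 0 0 0 0",
)

```text
clock: 21.83
ee_pos: [0.5629, -0.3937, 0.2295]
eef_rot: [-0.443, 0.552, 0.438, 0.554]
contact_force: [0.1, -0.4, 0.3]
grip_width: 0.0854
```

```bash
python3 plan.py -13 0 .42 .0 .2 -.0 .04
```

```text
21.8333 [-7.180e-01  5.970e-01  1.680e-01  1.135e+00  1.000e-03 -4.920e-01] [ 0.1 -0.4  0.3]
target [0.42 0.   0.24]
now [ 0.5629 -0.3937  0.2295] tool axes
 [[ 0.006 -0.975  0.224]
 [-0.004  0.224  0.975]
 [-1.    -0.007 -0.003]]
first-shift [-0.0131  0.2273  0.3517] then turn [ 0.0011 -0.003   0.0067] | turn first then shift [-0.0105  0.2278  0.3514]
```

>>> play_rows(
  series="1 0 0.015 0.03 0 0 0;1 0 0.015 0.035 0 0 0;1 0 0.015 0.035 0 0 0;1 0 0.015 0.035 0 0 0;1 0 0.015 0.035 0 0 0;1 0 0.015 0.035 0 0 0;1 0 0.015 0.035 0 0 0;1 0 0.015 0.035 0 0 0;1 0 0.015 0.035 0 0 0;1 0 0 0 0 0 0;1 0 0 0 0 0 0",
)

```text
clock: 22.75
ee_pos: [0.4984, -0.0583, 0.2251]
eef_rot: [-0.442, 0.552, 0.442, 0.552]
contact_force: [-0.1, -0.3, -0.7]
grip_width: 0.0853
```

```bash
python3 snap.py end "[(160,265,405,495),(140,205,216,316)]" "[7,7]"
```

```text
(no output)
```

View pics/top_end.png

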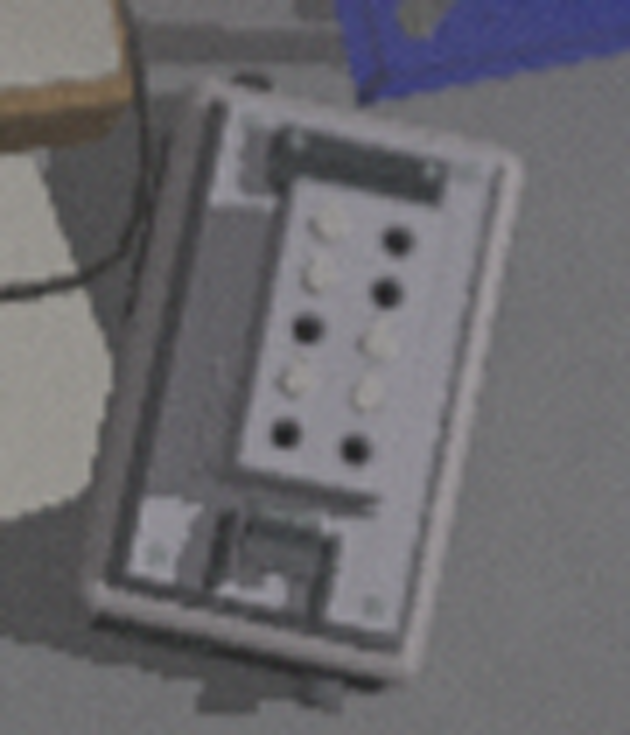

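View pics/side_end.png

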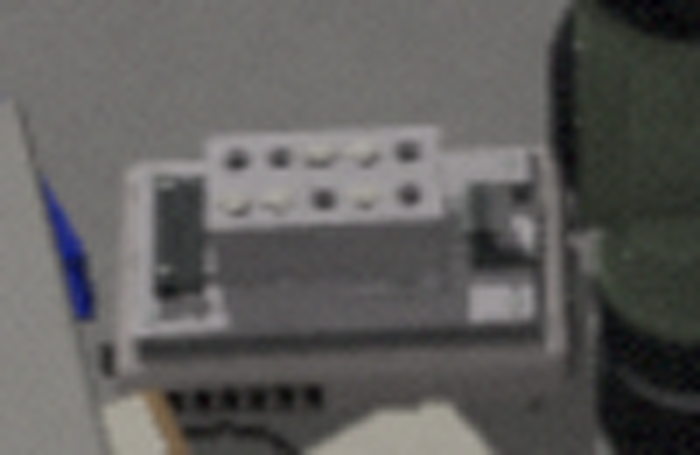

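Run:
```python
from h import *
o=[]
for n in("top0","top_end"):
    im=load(n)["image"][222:252,425:460]
    o.append(cv2.convertScaleAbs(cv2.resize(im,(392,336),interpolation=cv2.INTER_CUBIC),alpha=1.6,beta=-40))
cv2.imwrite("pics/cmp2.png",np.hstack(o))
T=load("top_end");W=cloud(T)
from plant import monitor
ex=np.array([np.cos(np.radians(12.95)),-np.sin(np.radians(12.95))]);ey=np.array([-ex[1],ex[0]]);tip=np.array([.6465,-.4116])
D=W[...,:2]-tip;a=D@ex;l=D@ey
for n in("top_end","side_end"):
    W=cloud(load(n));D=W[...,:2]-tip;a=D@ex;l=D@ey
    m=(a>-122)&(abs(a+.071)<.048)&(abs(l)<.022)&(abs(W[...,2]-.105)<.012);P=np.c_[a[m],l[m],np.ones(m.sum())];print(n,m.sum(),np.linalg.lstsq(P,W[m][:,2],rcond=None)[0], "expect slope 0, z .105:",np.median(W[m][:,2]))
```

```text
top_end 609 [0.00773643 0.01944787 0.10539069] expect slope 0, z .105: 0.10512883060946315
side_end 316 [0.02078873 0.02500591 0.10741519] expect slope 0, z .105: 0.10602855776539108
```

View pics/cmp2.png

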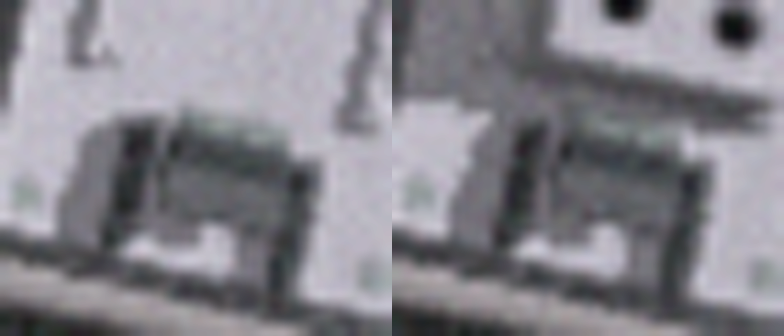

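```bash
python3 -c "
from plant import r,monitor
print(monitor.observe()['clock'],r.close_job())"
```

```text
the job is handed in; nothing more can be done
22.85 None
```

The ten-well block is mounted on the shaker and latched, and the job was handed in at about 22.9 s of the 64 s.

I gripped the block across its 56 mm sides and tilted its front up 13°. I felt for the platform at z = 60 mm, slid the tongue under the lip until it met the stop at about 7 N, swung the front down and pressed.

**Checks that passed**
- **Latch:** lifting the front was resisted, with the vertical force changing by about 11 N and the block staying down. A final press reached about 16 N vertically, plus about 10 N sideways.
- **Seating:** after release the block's top is flat at about 105 mm, as expected. In the before and after pictures the catch's nose is in its shut position, with the flange under it.
- **Robot clear:** the gripper is open, away from everything, and feels no contact force.

**What was less clear**
- **Snap:** I felt no distinct snap while lowering the front. The vertical force stayed within 2–3 N rather than the expected 4–12 N, so the latch is inferred from the lift test and the pictures.
- **Camera offset:** the side camera disagreed with the arm by about 1–3 mm, so I relied on touch for the final fit.
- **Other objects:** I did not take a final picture of the three-well block or the other things on the bench. The arm only passed above them.

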